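# Set the swivel vise to its long mark and load the valve block

### The arm

A 7-joint arm with a two-finger parallel gripper is mounted at the origin on the work surface. World frame = base frame: x ahead of the robot, y to its left, z up, the work surface at z = 0. Lengths are in m, angles in degrees, forces in N, time in s.
With the tool pointing down it reaches from about 0.425 to 1.025 m from the base axis. Payload 3.6 kg.
Tool frame: the origin (TCP) lies at the very end of the fingers, on their centre line; the grasp point (between the pads) lies pinch_z behind it (pinch_z is the distance from the TCP to the grasp point, in m); x points along the fingers, z is the direction in which the jaws open and shut, and the axes are right-handed (so a half turn about x gives the same grasp; the last joint's range is limited). The gripper opens to 85 mm and grips with 20 to 120 N. Pads are 22 mm wide; open, the fingers measure 114 mm over their backs; the gripper's body (76 mm by 85 mm) begins 54 mm behind the grasp point. The pads swing forward as they close: fully open they stand 13 mm farther back than shut.
Start: joints at [-70.789, 33.873, 2.773, 92.16, -1.908, 54.013, -1.931], TCP at [0.301, 0.659, 0.195] pointing down, gripper open.
Joint ranges: [-153.93, 153.93], [-27.13, 128.08], [-72.61, 78.16], [10.71, 143.7], [-87.88, 267.88], [4.46, 118.87], [-176.78, 176.78]. Speed limits (degrees/s): [147.25, 147.25, 180, 180, 180, 180, 180].

### API

Orientations are given as [roll, pitch, yaw] about the fixed x, y, z axes, in that order (R = Rz(yaw) Ry(pitch) Rx(roll)).
In Python, from workcell import observe, grab_frame, camera_params, close_job, pinch_z gives the robot as it stands.
- The arm moves only by the shell command python3 -m creep 'ROWS'. ROWS is JSON, a list of rows, each a list of 7 numbers: the shift along the tool's x, y, z in cm, then the turn, a rotation vector about the tool's x, y, z in rad, then the closure, from 0 (fully open) to 1 (shut). A call has exactly 5 rows; each row shifts and turns the commanded pose from where the row before left it, along the tool's axes as they then stand; what a row does not reach is not made up. A row lasts 1/12 s, in which the tool goes at most 41.7 mm and 7.16 degrees, less where a joint would pass 70% of its speed; a pose out of reach is approached as far as the arm can. A call is refused whole if a number of a shift passes 4.17 or a number of a turn 0.125, either way. A call with a gripper value outside its range is refused whole. The fingers move at their own pace and stop on an object; the grip force is fixed at half the most. Time passes only in rows, so rows that do not move let the fingers close, or fill a call up. It gives the time, the measured TCP pose, the force and the opening at its end, in the units of the state.
- observe(): the state, without advancing time (a new reading comes with each control period).
- grab_frame(name): name is "scene" or "side" or "wrist"; returns the picture (420x560x3 uint8, red, green, blue); there is no depth.
- camera_params(name): a dict with "intrinsics" (3x3 intrinsics, pixels), "eye" and "orientation" of the camera in the world; the wrist camera has in their place "mount" (4x4, takes a point from camera to tool coordinates, whose origin is the TCP and whose axes are the tool frame's). Camera axes: x right, y down, z forward; pixel columns grow to the right and rows downward; lengths in m; the calibration is good to about 2 mm. A picture is of the moment at which its call begins: read the wrist's pose just before it. camera_params takes no time and is no camera call.
- close_job(): hands the job in, once; it reports no verdict.
The state is a dict: "t": time; "joints": joint angles; "joint_velocities": joint speeds; "effort": joint torques, N m; "tool_pos": TCP position; "tool_rot": TCP orientation; "contact_force": force on the tool from outside, world axes, zero at the start; "torque": the same for the moment, N m; "opening": finger opening in m.
Only numpy, scipy, OpenCV 4.12 (cv2) and the standard library are available. Lean on these libraries where they do the work, as an engineer would, in place of code of your own. Each camera call takes 0.05 s, during which the arm holds its last target.

### The job

Loosen the wing knob that clamps the vise's swivel base, swing the vise until its pointer stands on the one long mark of the scale, and retighten the knob fully. Then fetch the aluminium valve block from the blue bin and lower it gently, right way up, onto the bed of the vise, midway along the jaws with its long sides to them, and push the moving jaw up until the block is held against the fixed jaw. Leave the other things on the bench and in the bin where they are.

Things in the scene. Friction and masses are not known exactly. Their poses are not given: they have to be found in the camera images.
- knob_grip (a point): Black wing knob of the clamp, on a lug beside the swivel ring, on an upright axis. A plain bar 76 mm long (local x), 16 mm thick (local y), 26 mm high, its top 79.5 mm above the bench. This point is on the axis, half-way up the bar, 66 mm above the bench. It turns in place about local z (up) and stays where it is left.
- clamp (a joint): Angle of the wing knob: 0 = fully tight (a stop), positive = turned anticlockwise seen from above = looser, 1.3 rad = fully loose (a stop). It starts tight. Its strap lets go of the swivel when the knob is turned past about 0.6 rad and grips it harder and harder as it is turned back to 0; turning takes up to about 0.4 N m, and it stays where it is left.
- swivel_axis (a point): Centre of the vise's swivel base (the upright turning axis), on top of the steel scale ring, 20 mm above the bench. The base (ring 236 mm across, bolted down) does not move in an episode. Its local x is where the vise's long axis (moving jaw to fixed jaw) points when the pointer is on the long mark; the mark lies on its +y side.
- long_mark (a point): The one long thick stroke among the short strokes of the scale, on the ring's top 104 mm from the turning axis; it also runs down the ring's outer edge.
- pointer_tip (a point): Tip of the steel pointer on the vise, 97 mm from the turning axis, sweeping just above the scale ring; it turns with the vise.
- swivel (a joint): Angle of the vise on its base: 0 = pointer on the long mark, positive = anticlockwise seen from above. It starts 0.5 to 1.15 rad short of the mark (negative) and turns from -1.5 to 0.6 rad, with no stop at the mark. Loosened, it needs about 0.5 N m and stays where it is left; fully clamped, it holds against some 4 N m.
- fixed_jaw_top (a point): Middle of the top of the fixed jaw, 106 mm above the bench, 69 mm from the turning axis. The jaw is 28 mm thick along local x (the vise's long axis, from moving to fixed jaw), 100 mm wide (local y) and rises 48 mm above the bed, clear on both sides; a good place to pinch and swing the vise.
- moving_jaw_top (a point): Middle of the top of the moving jaw, 106 mm above the bench: 30 mm thick along local x, 100 mm wide, facing the fixed jaw. Its back is flat down to the spindle, whose top is 76 mm above the bench; the nut bracket 61 mm or more behind the back is 76 mm high (bolt heads 80 mm).
- jaw (a joint): Travel of the moving jaw towards the fixed jaw, in m: the opening between the jaws is 0.064 minus this value. It starts at 0 to 0.005 (opening 59 to 64 mm) and slides freely against about 4 N friction, staying where it is left; with the 44 mm block held it reads 0.020.
- seat (a point): Point on the flat bed of the vise (58 mm above the bench), midway along the jaws (local y = 0) and 22 mm in front of the fixed jaw's face: where the middle of the underside of the block lies when it is loaded. Local x points to the fixed jaw, z up. It turns with the vise.
- block_center (a point): Middle of the aluminium valve block with drilled ports: 68 mm long (local x), 44 mm wide (y), 45 mm high (z, up), 0.26 to 0.5 kg. It starts upright in the bin, lying across it, so that only its long sides can be gripped there (walls 6 mm from its ends); between the jaws only its ends are free, so it must be set down on the bench and taken again.
- bin_in (a point): Middle of the inner floor of the open blue plastic bin (fixed), 5 mm above the bench: inside 212 mm long (local x) and 80 mm wide (local y), walls 5 mm thick, 52 mm high above the bench. The block lies in the half on the -x side with its length across the bin; an adapter stands in the other half. The bench between the bin and the vise is free.
- adapter: Bystander: steel hexagon adapter, 34 mm across, 42 mm high, standing in the bin. Origin under its middle.
- gauge: Bystander: pressure gauge lying face up, 66 mm across, 26 mm high, brass stem. Origin under its middle.
- coupling: Bystander: steel coupling standing upright, 36 mm across, 64 mm high. Origin under its middle.
- wrench_a: Bystander: combination wrench, 190 mm long (local x), lying flat. Origin under its middle.
- manifold: Bystander: dark steel manifold, 110 x 70 mm, with three upright cartridges, 126 mm high. Origin under its middle.
- oil_bottle: Bystander: white oil bottle, 64 mm across, 170 mm high. Origin under its middle.
There are look-alikes about, which are no part of the job. What is shaped like the part that bears block_center but orange or yellow is not meant.

How it is judged:
By the outcome, as a careful person would: the job done as asked, in the order asked, and still so for the second after the job is handed in, with the robot touching nothing.
It also fails if it takes over 72 s, if anything falls off the work surface, if the arm or the gripper's body presses on something with over 40 N, if the wrist force passes 120 N, or if a joint passes its speed limit or range.

## Working session

There is one attempt and no reset: what is moved stays moved. The work goes in short steps, Python scripts to look and compute and a shell command to move; the robot and the scene stay as the last step left them, time stands still between calls to the robot, and variables do not carry over. Pictures are saved under pics/ and viewed, and the job is handed in when it is done.

```bash
ls; mkdir -p pics; python3 - <<'E'
from workcell import *
import cv2
s=observe();print(s, pinch_z)
for n in ["scene","side","wrist"]:
    f=grab_frame(n);cv2.imwrite(f"pics/{n}0.png",f[:,:,::-1]);print(n,camera_params(n))
E
```

```text
pics
{'t': 0.0, 'joints': array([-70.78926145,  33.92588571,   2.76928005,  92.23861992,
        -1.90834755,  54.01380251,  -1.93080544]), 'joint_velocities': array([-0.02958714,  0.00585273, -0.04629671,  0.07776255, -0.00115345,
       -0.00030611,  0.05157219]), 'effort': array([-1.90440398e-03, -5.48699212e+01,  1.54640481e+00, -1.98127645e+01,
        9.40854923e-03,  8.90603667e-03, -1.00574465e-05]), 'tool_pos': array([0.30106099, 0.65850174, 0.19382548]), 'tool_rot': array([-176.46060403,   89.86784755, -111.02570531]), 'contact_force': array([-0.23161745,  0.16089069, -0.0395144 ]), 'torque': array([-0.02455158, -0.00969761, -0.03951575]), 'opening': 0.0853373306920168} 0.0187
scene {'intrinsics': array([[466.79071651,   0.        , 280.39078823],
       [  0.        , 466.79071651, 209.14662406],
       [  0.        ,   0.        ,   1.        ]]), 'eye': array([0.95543835, 0.87292614, 0.82983852]), 'orientation': array([-129.85097247,    0.73829699,  152.69304079])}
side {'intrinsics': array([[512.73966755,   0.        , 282.08099555],
       [  0.        , 512.73966755, 210.50328772],
       [  0.        ,   0.        ,   1.        ]]), 'eye': array([0.07683349, 0.93734637, 1.17122649]), 'orientation': array([-137.29183284,   -0.69377307, -153.06632954])}
wrist {'intrinsics': array([[334.06787814,   0.        , 283.97781255],
       [  0.        , 334.06787814, 209.91751601],
       [  0.        ,   0.        ,   1.        ]]), 'mount': array([[ 2.47650446e-04, -2.72324394e-01,  9.62205468e-01,
        -1.79794102e-01],
       [ 1.88340339e-04, -9.62205468e-01, -2.72324443e-01,
         6.99802126e-02],
       [ 9.99999952e-01,  2.48663374e-04, -1.87000945e-04,
         9.18697136e-04],
       [ 0.00000000e+00,  0.00000000e+00,  0.00000000e+00,
         1.00000000e+00]])}
```

View pics/scene0.png

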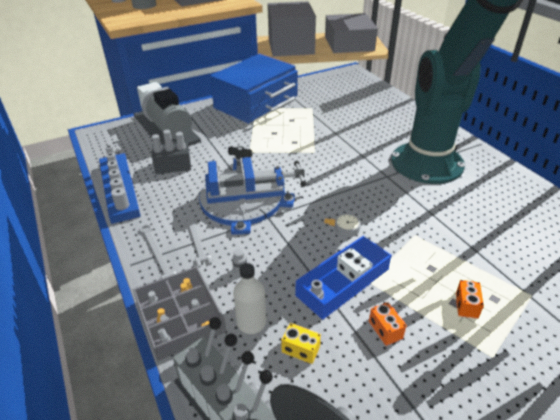

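View pics/side0.png

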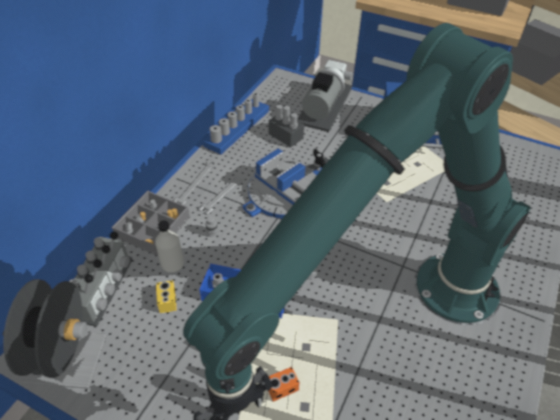

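View pics/wrist0.png

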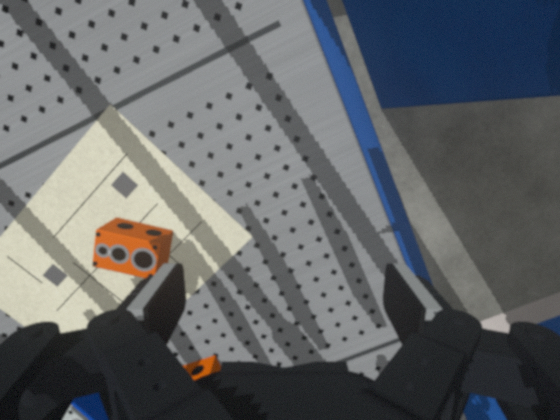

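```bash
cat > h.py <<'E'
import numpy as np, cv2
from scipy.spatial.transform import Rotation as Rn
from workcell import *
def R(rpy): return Rn.from_euler('xyz',rpy,degrees=True).as_matrix()
def tool(s=None):
    s=s or observe(); T=np.eye(4);T[:3,:3]=R(s['tool_rot']);T[:3,3]=s['tool_pos'];return T
def cam(n,T=None):
    c=camera_params(n);K=c['intrinsics']
    if n=='wrist': C=(tool() if T is None else T)@c['mount']
    else:
        C=np.eye(4);C[:3,:3]=R(c['orientation']);C[:3,3]=c['eye']
    return K,C
def pix2plane(K,C,uv,z):
    d=C[:3,:3]@np.linalg.solve(K,[uv[0],uv[1],1.]);o=C[:3,3];return o+d*(z-o[2])/d[2]
def proj(K,C,p):
    q=K@(C[:3,:3].T@(np.asarray(p,float)-C[:3,3]));return q[:2]/q[2]
def crop(f,x0,y0,x1,y1,s): return cv2.resize(f[y0:y1,x0:x1,::-1],None,fx=s,fy=s,interpolation=cv2.INTER_CUBIC)
def move_to(p,rot=None):
    """delta in tool axes (cm) and rotvec to target TCP p, tool R"""
    T=tool();d=T[:3,:3].T@(np.asarray(p)-T[:3,3])*100
    print('shift cm',d.round(2)); 
    if rot is not None: print('rotvec',Rn.from_matrix(T[:3,:3].T@rot).as_rotvec().round(3))
def down(yaw):
    """tool pointing down; jaw opening axis z at world angle yaw(deg)"""
    a=np.radians(yaw);x=np.array([0,0,-1.]);z=np.array([np.cos(a),np.sin(a),0]);return np.c_[x,np.cross(z,x),z]
E
python3 - <<'E'
from h import *
f=cv2.imread('pics/scene0.png')[:,:,::-1]
cv2.imwrite('pics/sc_v.png',crop(f,180,135,320,240,5.5))
cv2.imwrite('pics/sc_b.png',crop(f,280,220,410,320,6))
K,C=cam('scene')
print(C[:3,:3])
for uv in [(350,262),(318,290),(240,185),(469,297),(388,322),(300,342)]: print(uv,pix2plane(K,C,uv,0.03).round(3))
T=tool();print(T[:3,:3].round(2))
E
```

```text
[[-0.88848775  0.30275844 -0.34485771]
 [ 0.4587194   0.5648458  -0.68594879]
 [-0.01288536 -0.76765002 -0.64073974]]
(350, 262) [0.47  0.266 0.03 ]
(318, 290) [0.58  0.304 0.03 ]
(240, 185) [ 0.577 -0.133  0.03 ]
(469, 297) [0.301 0.474 0.03 ]
(388, 322) [0.496 0.445 0.03 ]
(300, 342) [0.68  0.402 0.03 ]
[[-0.   -0.91  0.42]
 [-0.    0.42  0.91]
 [-1.   -0.   -0.  ]]
```

View pics/sc_v.png

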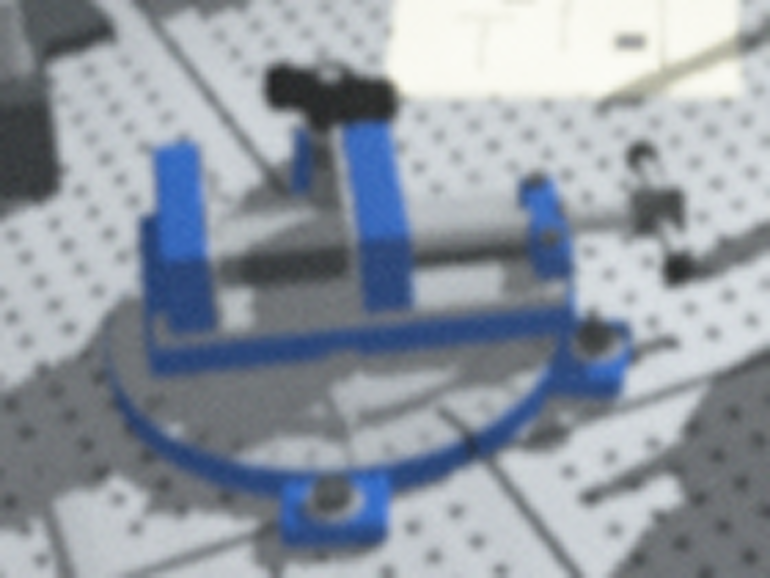

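View pics/sc_b.png

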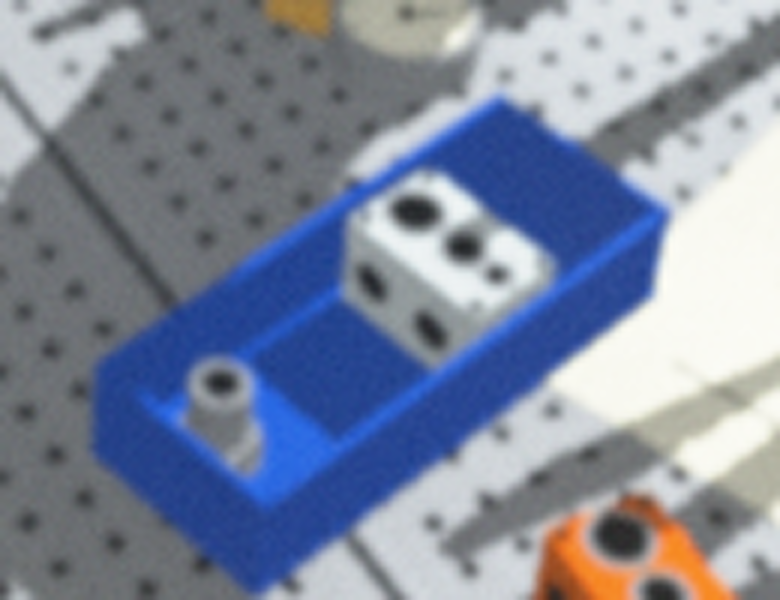

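```bash
python3 - <<'E'
from h import *
K,C=cam('scene')
def c(u,v): return (180+u/5.5,135+v/5.5)
for n,p,z in [('knobL',(272,85),.072),('knobR',(393,100),.072),('fjback',(178,148),.106),('fjfront',(187,262),.106),('mjback',(365,127),.106),('mjfront',(388,242),.106),('mark',(478,445),.015),('ringL',(110,340),.02),('ringbot',(320,470),.02),('pt',(350,455),.022)]:
    print(n,pix2plane(K,C,c(*p),z).round(3))
T=tool()
move_to([0.56,-0.03,0.26],down(0))
E
```

```text
knobL [ 0.556 -0.254  0.072]
knobR [ 0.504 -0.209  0.072]
fjback [ 0.638 -0.172  0.106]
fjfront [ 0.669 -0.079  0.106]
mjback [ 0.548 -0.144  0.106]
mjfront [ 0.578 -0.049  0.106]
mark [0.562 0.009 0.015]
ringL [ 0.694 -0.149  0.02 ]
ringbot [ 0.639 -0.005  0.02 ]
pt [ 0.623 -0.006  0.022]
shift cm [ -6.49 -52.17 -51.89]
rotvec [ 1.142e+00 -2.000e-03  1.000e-03]
```

```bash
python3 - <<'E'
from h import *
move_to([0.51,-0.10,0.27])
E
```

```text
shift cm [ -7.48 -50.53 -60.34]
```

```bash
python3 -m creep '[[-0.8,-2.3,-2.7,0,0,0,0],[-0.8,-2.3,-2.7,0,0,0,0],[-0.8,-2.3,-2.7,0,0,0,0],[-0.8,-2.3,-2.7,0,0,0,0],[-0.8,-2.3,-2.7,0,0,0,0]]'; python3 -m creep '[[-0.8,-2.3,-2.7,0,0,0,0],[-0.8,-2.3,-2.7,0,0,0,0],[-0.8,-2.3,-2.7,0,0,0,0],[-0.8,-2.3,-2.7,0,0,0,0],[-0.8,-2.3,-2.7,0,0,0,0]]'
python3 -m creep '[[0,-2.3,-2.7,0,0,0,0],[0,-2.3,-2.7,0,0,0,0],[0,-2.3,-2.7,0,0,0,0],[0,-2.3,-2.7,0,0,0,0],[0,-2.3,-2.7,0,0,0,0]]'
python3 -m creep '[[0,-2.3,-2.7,0,0,0,0],[0,-2.3,-2.7,0,0,0,0],[0,-2.3,-2.7,0,0,0,0],[0,-2.3,-2.7,0,0,0,0],[0,-2.3,-2.7,0,0,0,0]]'
python3 -m creep '[[0,-2.3,-2.7,0,0,0,0],[0,-2.2,-2.7,0,0,0,0],[0,0,0,0,0,0,0],[0,0,0,0,0,0,0],[0,0,0,0,0,0,0]]'
cat > look.py <<'E'
import sys
from h import *
n,name=sys.argv[1],sys.argv[2]
T=tool();f=grab_frame(n);np.save(f'pics/{name}.npy',T);cv2.imwrite(f'pics/{name}.png',f[:,:,::-1]);print(T[:3,3].round(4),observe()['t'])
E
python3 look.py wrist w1; python3 look.py scene s1
```

```text
t: 0.57
tool_pos: [0.35, 0.4868, 0.2349]
tool_rot: [-175.3, 89.9, -109.9]
contact_force: [1.0, -0.1, 0.9]
opening: 0.0851
t: 0.98
tool_pos: [0.3984, 0.3162, 0.2752]
tool_rot: [160.6, 90.0, -133.9]
contact_force: [0.6, -0.8, 0.1]
opening: 0.0857
t: 1.4
tool_pos: [0.4467, 0.1458, 0.275]
tool_rot: [47.3, 90.0, 112.7]
contact_force: [0.9, -0.7, 1.2]
opening: 0.0853
t: 1.82
tool_pos: [0.4952, -0.0247, 0.275]
tool_rot: [27.1, 90.0, 92.5]
contact_force: [1.1, 1.4, 0.1]
opening: 0.0854
t: 2.23
tool_pos: [0.5133, -0.0902, 0.2747]
tool_rot: [79.0, 89.9, 144.4]
contact_force: [-0.1, 0.1, 0.6]
opening: 0.0855
[ 0.5133 -0.0902  0.2747] 2.2833
[ 0.5133 -0.0894  0.2746] 2.3333
```

View pics/w1.png

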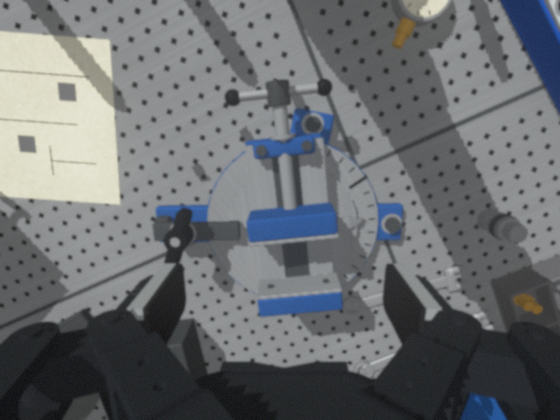

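```bash
python3 - <<'E'
from h import *
f=cv2.imread('pics/w1.png')[:,:,::-1]
cv2.imwrite('pics/w1c.png',crop(f,240,130,420,265,4.4))
cv2.imwrite('pics/w1k.png',crop(f,140,180,280,285,5.5))
E
```

```text
(no output)
```

View pics/w1c.png

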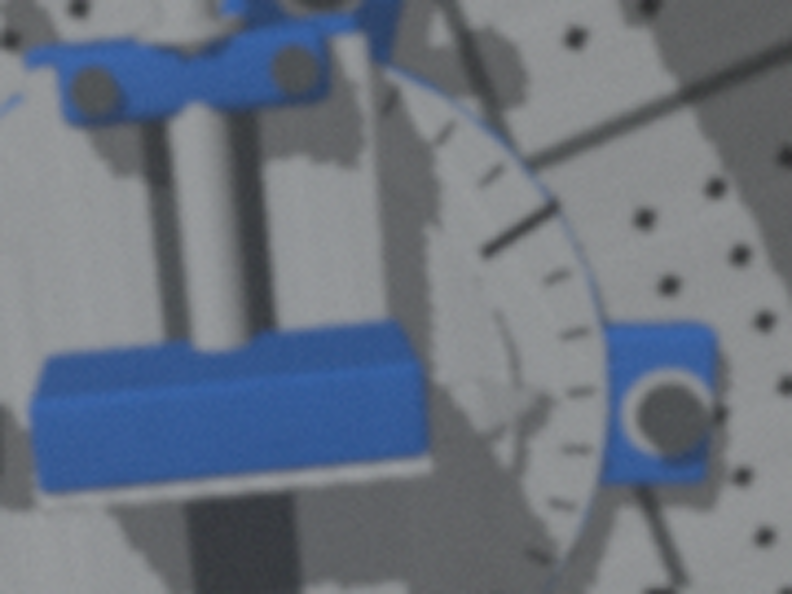

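View pics/w1k.png

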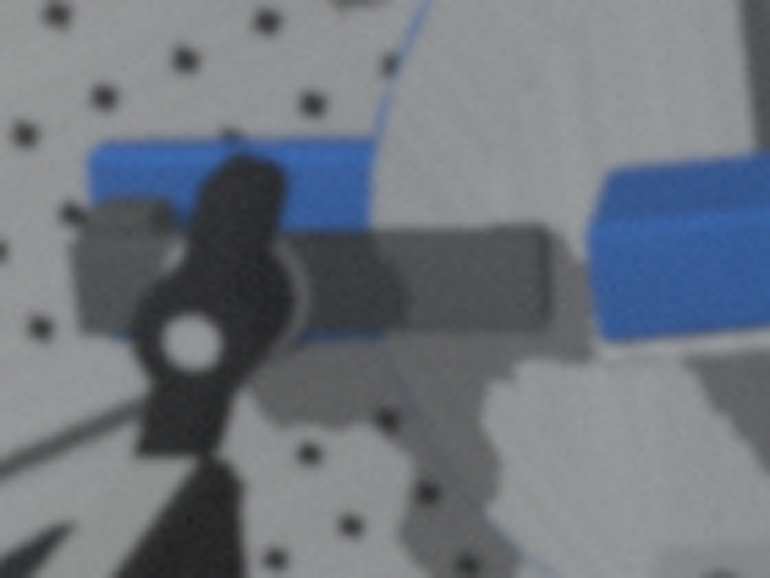

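```bash
python3 - <<'E'
from h import *
from scipy.optimize import least_squares
T=np.load('pics/w1.npy');K,C=cam('wrist',T)
a=lambda u,v:(240+u/4.4,130+v/4.4)
k=lambda u,v:(140+u/5.5,180+v/5.5)
P=lambda uv,z:pix2plane(K,C,uv,z)
ring=np.array([P(a(*p),.02)[:2] for p in [(425,80),(490,125),(545,190),(587,265),(606,340),(606,440),(592,510)]]+[P(k(*p),.02)[:2] for p in [(423,10),(377,130),(390,360),(440,450)]])
r=least_squares(lambda q:np.hypot(*(ring-q[:2]).T)-.118,[.585,-.105]);c=r.x;print('c',c,r.fun.round(4))
mi,mo=P(a(484,253),.02),P(a(553,207),.02);m=(mi+mo)[:2]/2-c
pt=P(a(552,400),.022)[:2]-c
for n,v in (('mark',m),('mi',mi[:2]-c),('mo',mo[:2]-c),('ptr',pt)): print(n,np.hypot(*v),np.degrees(np.arctan2(v[1],v[0])))
# jaw top front/back edges (moving)
for n,q in (('mj back L',(47,358)),('mj back R',(400,322)),('mj mid L',(35,400)),('mj mid R',(418,362)),('mj front L',(40,492)),('mj front R',(428,455))):
    print(n,P(a(*q),.106).round(4))
for n,q in (('cap',(193,343)),('end up',(245,165)),('end dn',(178,450)),('edgeL',(205,195)),('edgeR',(282,190)),('dnL',(140,450)),('dnR',(215,450))):
    print(n,P(k(*q),.0795).round(4))
K,C=cam('scene')
for p in [(272,85),(393,100),(330,70)]: print(pix2plane(K,C,(180+p[0]/5.5,135+p[1]/5.5),.0795).round(4))
E
```

```text
c [ 0.58652726 -0.10938176] [ 0.0001  0.0002 -0.0008 -0.0005 -0.0009 -0.0011  0.     -0.0006 -0.0004
 -0.0003 -0.002 ]
mark 0.10421939887652554 100.45614277737883
mi 0.0920618189832794 100.43202901482529
mo 0.11637699337289317 100.47521834166646
ptr 0.09872162591631072 69.4847356471656
mj back L [ 0.526  -0.1348  0.106 ]
mj back R [ 0.5537 -0.0521  0.106 ]
mj mid L [ 0.5345 -0.1423  0.106 ]
mj mid R [ 0.565 -0.052  0.106]
mj front L [ 0.5569 -0.1519  0.106 ]
mj front R [ 0.5886 -0.0589  0.106 ]
cap [ 0.5288 -0.2399  0.0795]
end up [ 0.4982 -0.2099  0.0795]
end dn [ 0.5495 -0.2555  0.0795]
edgeL [ 0.5005 -0.2209  0.0795]
edgeR [ 0.5063 -0.2054  0.0795]
dnL [ 0.546  -0.2632  0.0795]
dnR [ 0.5529 -0.248   0.0795]
[ 0.5601 -0.2426  0.0795]
[ 0.5089 -0.1981  0.0795]
[ 0.5266 -0.2415  0.0795]
```

```bash
python3 - <<'E'
from h import *
move_to([0.526,-0.237,0.135],down(47))
E
```

```text
shift cm [ 13.96  -7.28 -12.96]
rotvec [ 0.324  0.    -0.001]
```

```bash
python3 -m creep '[[1.4,-1.46,-2.6,0,0,0,0.4],[2.1,-1.46,-2.6,0,0,0,0.4],[2.8,-1.46,-2.6,0,0,0,0.4],[3.2,-1.46,-2.6,0,0,0,0.4],[3.2,-1.46,-2.6,0,0,0,0.4]]'
python3 -m creep '[[0.6,0,0,0.108,0,0,0.5],[0.6,0,0,0.108,0,0,0.5],[0,0,0,0.108,0,0,0.5],[0,0,0,0,0,0,0.5],[0,0,0,0,0,0,0.5]]'
python3 look.py wrist w2
```

```text
t: 2.75
tool_pos: [0.5269, -0.2357, 0.1502]
tool_rot: [-45.5, 89.9, 20.2]
contact_force: [0.3, -0.5, 1.0]
opening: 0.0512
t: 3.17
tool_pos: [0.5264, -0.2349, 0.1389]
tool_rot: [75.0, 90.0, 122.2]
contact_force: [0.2, -0.3, 0.4]
opening: 0.0426
[ 0.5264 -0.2349  0.1389] 3.2167
```

View pics/w2.png

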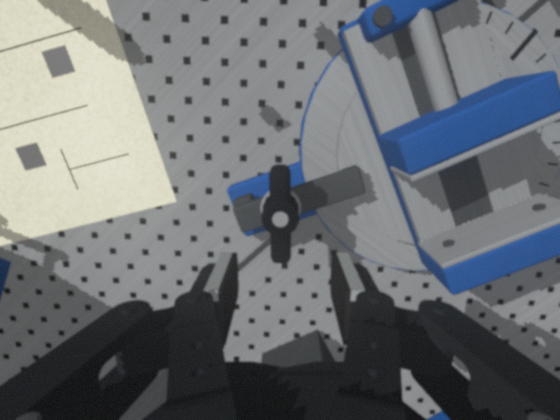

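```bash
python3 - <<'E'
from h import *
T=np.load('pics/w2.npy');K,C=cam('wrist',T)
Ti=np.linalg.inv(T)
for n,q,z in [('up',(280.5,166),.0795),('dn',(281,261),.0795),('cap',(280,219),.085),('cap',(280,219),.0795)]:
    p=pix2plane(K,C,q,z);print(n,p.round(4),(Ti@np.r_[p,1])[:3].round(4))
f=cv2.imread('pics/w2.png')[:,:,::-1]
cv2.imwrite('pics/w2k.png',crop(f,210,140,350,280,5))
E
```

```text
up [ 0.4991 -0.2124  0.0795] [ 0.0594  0.0353 -0.002 ]
dn [ 0.5536 -0.2626  0.0795] [ 0.0594 -0.0388 -0.0018]
cap [ 0.5268 -0.2386  0.085 ] [ 0.0539 -0.0028 -0.0024]
cap [ 0.528  -0.2398  0.0795] [ 0.0594 -0.0046 -0.0025]
```

View pics/w2k.png

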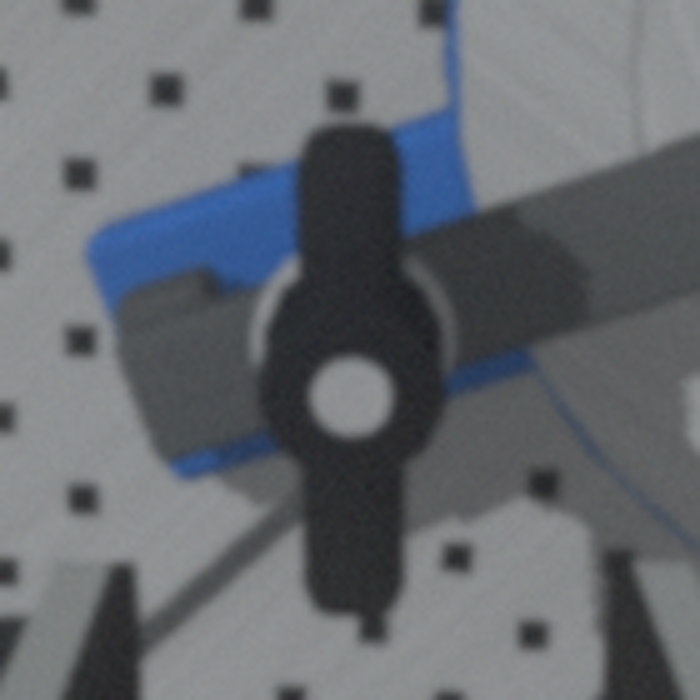

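```bash
python3 -m creep '[[2.5,-0.1,-0.1,0,0,0,0.5],[2.5,-0.08,-0.09,0,0,0,0.5],[2.0,0,0,0,0,0,0.5],[1.2,0,0,0,0,0,0.5],[0.3,0,0,0,0,0,0.5]]'
python3 -m creep '[[0,0,0,0,0,0,0.7],[0,0,0,0,0,0,0.9],[0,0,0,0,0,0,1],[0,0,0,0,0,0,1],[0,0,0,0,0,0,1]]'
python3 -m creep '[[0,0,0,0,0,0,1],[0,0,0,0,0,0,1],[0,0,0,0,0,0,1],[0,0,0,0,0,0,1],[0,0,0,0,0,0,1]]'
python3 look.py wrist w3
```

```text
t: 3.63
tool_pos: [0.525, -0.2379, 0.0525]
tool_rot: [98.1, 89.8, 145.1]
contact_force: [-0.6, -0.2, 0.3]
opening: 0.0428
t: 4.05
tool_pos: [0.5266, -0.2394, 0.055]
tool_rot: [-66.3, 89.9, -19.4]
contact_force: [0.7, -0.1, -0.5]
opening: -0.0004
t: 4.47
tool_pos: [0.5259, -0.2392, 0.054]
tool_rot: [138.5, 90.0, -174.6]
contact_force: [-0.1, -0.5, -0.1]
opening: -0.0001
[ 0.5259 -0.2392  0.054 ] 4.5167
```

View pics/w3.png

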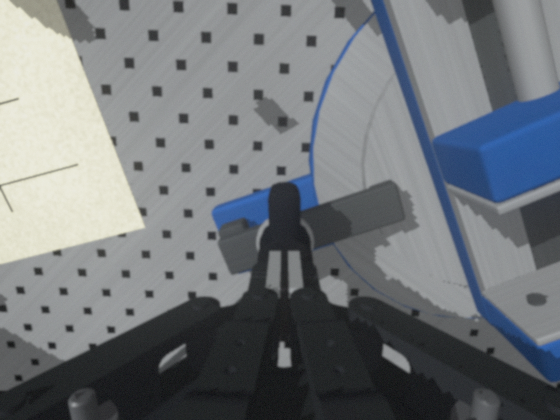

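```bash
python3 - <<'E'
from h import *
T=np.load('pics/w3.npy');K,C=cam('wrist',T)
for z in (.04,.054,.0795,.1): print(z,pix2plane(K,C,(285,184),z).round(4))
for z in (.054,.0795):
  for t in (-.038,0,.038):
    print(z,t,proj(K,C,[.5263+t*.731,-.2375-t*.682,z]).round(1))
print(proj(K,C,T[:3,3]))
f=cv2.imread('pics/w3.png')[:,:,::-1]
cv2.imwrite('pics/w3k.png',crop(f,200,160,370,310,4.5))
E
python3 look.py scene s3;python3 look.py side d3; python3 - <<'E'
from h import *
cv2.imwrite('pics/s3c.png',crop(cv2.imread('pics/s3.png')[:,:,::-1],180,90,320,195,5.5))
cv2.imwrite('pics/d3c.png',crop(cv2.imread('pics/d3.png')[:,:,::-1],240,100,380,205,5.5))
E
```

```text
0.04 [ 0.5038 -0.217   0.04  ]
0.054 [ 0.5018 -0.2151  0.054 ]
0.0795 [ 0.498  -0.2117  0.0795]
0.1 [ 0.4949 -0.2089  0.1   ]
0.054 -0.038 [285.7 175.4]
0.054 0 [285.7 240.8]
0.054 0.038 [285.7 299.6]
0.0795 -0.038 [285.9 184.7]
0.0795 0 [285.9 259.2]
0.0795 0.038 [285.9 325.1]
[283.04780552 242.24506512]
[ 0.5259 -0.2392  0.054 ] 4.5667
[ 0.5259 -0.2392  0.054 ] 4.6167
```

View pics/w3k.png

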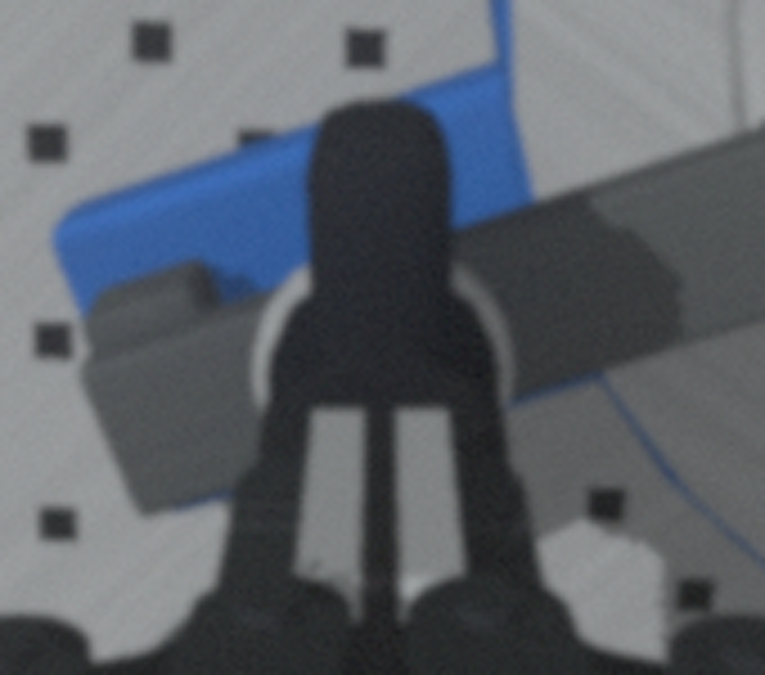

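View pics/s3c.png

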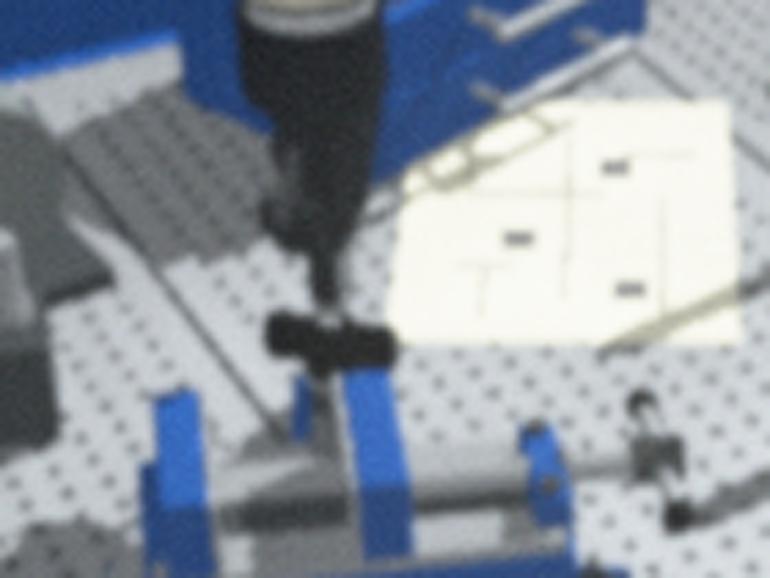

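View pics/d3c.png

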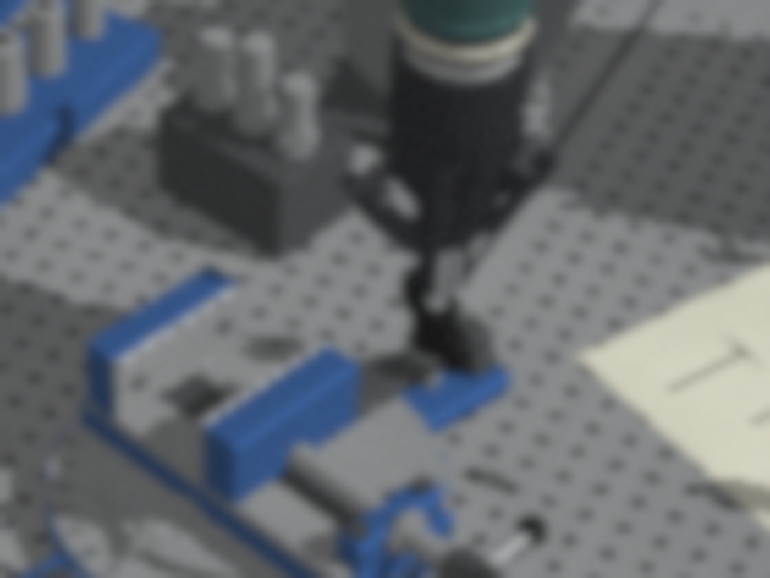

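```bash
python3 - <<'E'
from h import *
T=np.load('pics/w3.npy');K,C=cam('scene')
for x in (0,-.02,-.03,-.04,-.05,-.1):
    p=T@[x,0,0,1];q=proj(K,C,p[:3]);print(x,q.round(1),'crop s3c',((q-[180,90])*5.5).round(0))
    K2,C2=cam('side');q=proj(K2,C2,p[:3]);print('   side crop',((q-[240,100])*5.5).round(0))
for p in [[.5263,-.2375,.0795],[.5263,-.2375,.0535]]: print(((proj(K,C,p)-[180,90])*5.5).round(0),((proj(K2,C2,p)-[240,100])*5.5).round(0))
E
```

```text
0 [241.1 155.2] crop s3c [336. 359.]
   side crop [432. 335.]
-0.02 [240.7 149.6] crop s3c [334. 328.]
   side crop [434. 310.]
-0.03 [240.4 146.7] crop s3c [332. 312.]
   side crop [436. 297.]
-0.04 [240.2 143.8] crop s3c [331. 296.]
   side crop [437. 284.]
-0.05 [240.  140.9] crop s3c [330. 280.]
   side crop [438. 271.]
-0.1 [238.8 126. ] crop s3c [323. 198.]
   side crop [444. 203.]
[333. 321.] [433. 304.]
[337. 361.] [430. 338.]
```

```bash
python3 - <<'E'
from h import *
T=np.load('pics/s1.npy');K,C=cam('scene')
f=cv2.imread('pics/s1.png').copy()
o=proj(K,C,T[:3,3]).astype(int);x0,y0=o[0]-70,max(o[1]-70,0)
im=crop(f[:,:,::-1],x0,y0,x0+140,y0+105,5.5).copy()
for x in (0,-.02,-.04):
  for z in (-.043,0,.043):
    q=(proj(K,C,(T@[x,0,z,1])[:3])-[x0,y0])*5.5
    cv2.circle(im,tuple(int(v) for v in q),4,(0,0,255) if x==0 else (0,255,0) if x==-.02 else (255,255,0),-1)
cv2.imwrite('pics/s1c.png',im)
E
```

```text
(no output)
```

View pics/s1c.png

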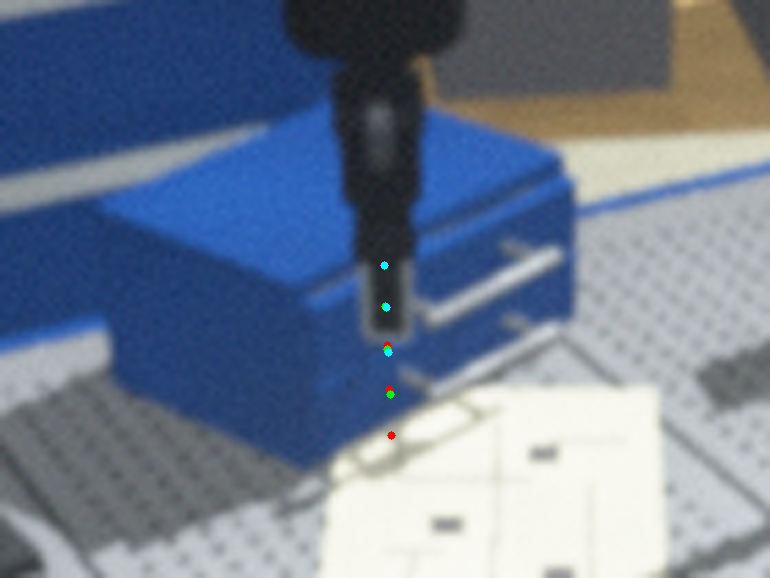

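```bash

python3 -m creep '[[-1,0,0,0,0,0,0.6],[-1,0,0,0,0,0,0.6],[-1,0,0,0,0,0,0.6],[0,0,0,0,0,0,0.6],[0,0,0,0,0,0,0.6]]'
cat > tip.py <<'E'
import sys
from h import *
name=sys.argv[1]
s=observe();T=tool(s);f=grab_frame('scene');g=grab_frame('wrist');K,C=cam('scene')
o=proj(K,C,T[:3,3]).astype(int);x0,y0=max(o[0]-45,0),max(o[1]-50,0)
im=crop(f,x0,y0,x0+90,y0+80,8).copy()
for x in (0,-.01,-.02,-.03,-.04,-.05):
  for z in (-s['opening']/2,s['opening']/2):
    q=(proj(K,C,(T@[x,0,z,1])[:3])-[x0,y0])*8
    cv2.circle(im,tuple(int(v) for v in q),3,(0,0,255) if z>0 else (0,255,0),-1)
cv2.imwrite(f'pics/{name}.png',im);cv2.imwrite(f'pics/{name}w.png',g[:,:,::-1]);np.save(f'pics/{name}w.npy',T)
E
python3 tip.py t1
```

```text
t: 5.03
tool_pos: [0.5268, -0.2396, 0.0853]
tool_rot: [-67.1, 89.8, -20.2]
contact_force: [0.2, -0.1, -0.5]
opening: 0.0342
```

View pics/t1.png

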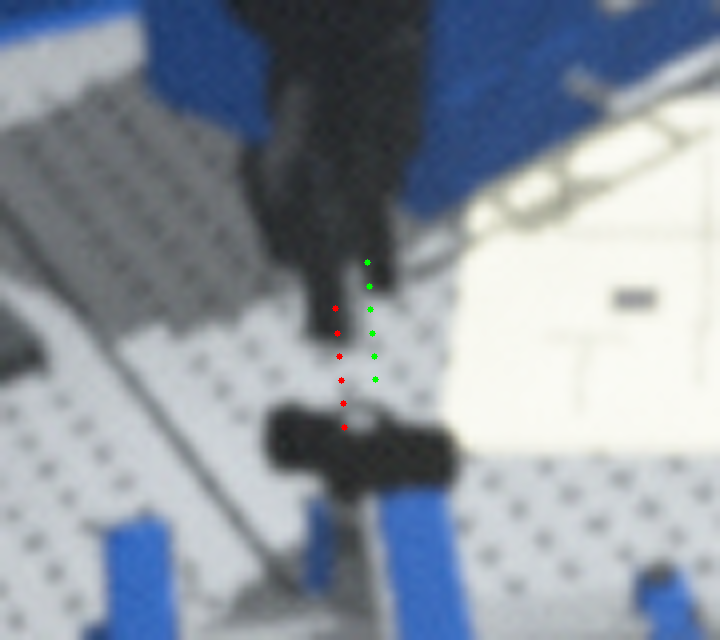

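View pics/t1w.png

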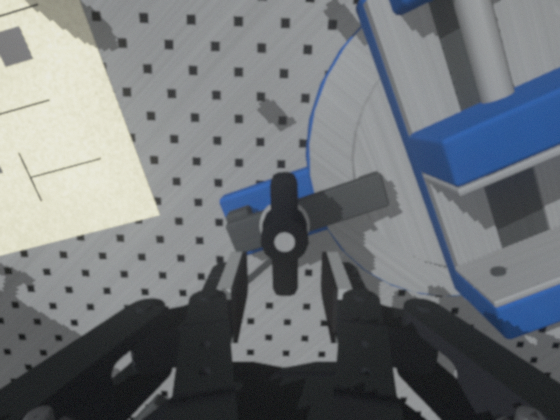

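```bash

python3 -m creep '[[2,0.1,0.1,0,0,0,0.6],[2,0.05,0,0,0,0,0.6],[1.4,0,0,0,0,0,0.6],[0.8,0,0,0,0,0,0.6],[0.2,0,0,0,0,0,0.6]]'
python3 -m creep '[[0,0,0,0,0,0,0.7],[0,0,0,0,0,0,0.9],[0,0,0,0,0,0,1],[0,0,0,0,0,0,1],[0,0,0,0,0,0,1]]'
python3 look.py wrist w4
```

```text
t: 5.55
tool_pos: [0.5242, -0.2368, 0.0183]
tool_rot: [110.0, 89.8, 156.8]
contact_force: [0.1, -0.2, -0.3]
opening: 0.0341
t: 5.97
tool_pos: [0.5252, -0.238, 0.0215]
tool_rot: [-108.9, 90.0, -62.0]
contact_force: [-2.3, -0.3, 5.6]
opening: 0.0147
[ 0.5252 -0.238   0.0215] 6.0167
```

View pics/w4.png

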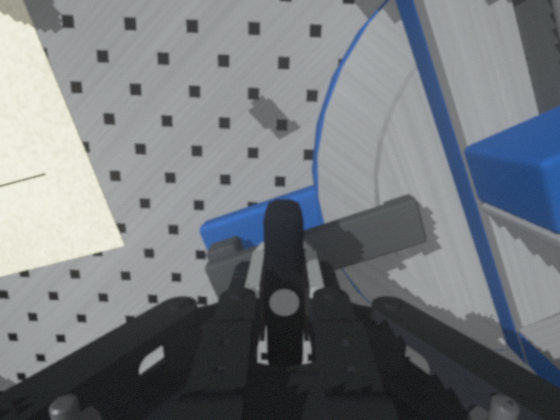

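```bash

python3 -m creep '[[0,0,0,-0.06,0,0,1],[0,0,0,-0.1,0,0,1],[0,0,0,-0.1,0,0,1],[0,0,0,-0.1,0,0,1],[0,0,0,-0.1,0,0,1]]'
python3 -c "
from h import *
s=observe();print(s['torque'].round(2),s['contact_force'].round(1),np.degrees(np.arctan2(*tool(s)[[1,0],2])))"
```

```text
t: 6.43
tool_pos: [0.5242, -0.2396, 0.0214]
tool_rot: [-176.3, 89.9, -103.0]
contact_force: [-3.4, -2.1, 5.8]
opening: 0.0153
[-0.48  0.87 -0.3 ] [-3.4 -2.1  5.8] 73.25270841592157
```

```bash

python3 -m creep '[[0,0,0,-0.1,0,0,1],[0,0,0,-0.1,0,0,1],[0,0,0,-0.1,0,0,1],[0,0,0,-0.1,0,0,1],[0,0,0,-0.1,0,0,1]]'
python3 -m creep '[[0,0,0,-0.05,0,0,1],[0,0,0,0,0,0,1],[0,0,0,0,0,0,1],[0,0,0,0,0,0,1],[0,0,0,0,0,0,1]]'
python3 -c "
from h import *
s=observe();print(s['torque'].round(2),s['contact_force'].round(1),np.degrees(np.arctan2(*tool(s)[[1,0],2])))"
python3 look.py wrist w5
```

```text
t: 6.85
tool_pos: [0.5242, -0.2416, 0.0215]
tool_rot: [167.6, 89.8, -90.6]
contact_force: [-3.4, -6.3, 4.3]
opening: 0.0149
t: 7.27
tool_pos: [0.5242, -0.2419, 0.0215]
tool_rot: [162.4, 89.7, -93.1]
contact_force: [-2.8, -5.6, 4.7]
opening: 0.015
[-0.87  0.85  0.04] [-2.8 -5.6  4.7] 104.5142224160912
[ 0.5242 -0.2419  0.0215] 7.3167
```

View pics/w5.png

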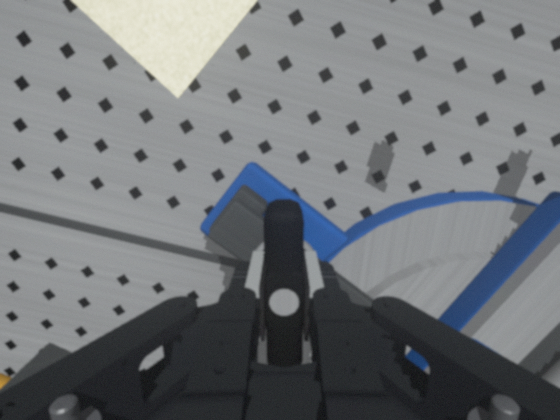

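```bash

python3 -m creep '[[0,0,0,0,0,0,0.6],[0,0,0,0,0,0,0.5],[-0.5,0,0,0,0,0,0.5],[-2,0,0,0,0,0,0.5],[-3,0,0,0,0,0,0.5]]'
python3 -m creep '[[-3,0,0,0,0,0,0.4],[-2,0,0,0,0,0,0.4],[0,0,0,0,0,0,0.4],[0,0,0,0,0,0,0.4],[0,0,0,0,0,0,0.4]]'
python3 -c "
from h import *
print(observe()['joints'].round(1))
c=np.array([.5865,-.1094]);a=np.radians(-20)
p=c+.069*np.array([np.cos(a),np.sin(a)]);print(p)
move_to([*p,.12],down(160));K,C=cam('scene');print(pix2plane(K,C,(172,158),.05))"
python3 look.py wrist w6

```

```text
t: 7.73
tool_pos: [0.5239, -0.2356, 0.0738]
tool_rot: [46.7, 89.7, 151.5]
contact_force: [-0.1, -0.4, 0.7]
opening: 0.0427
t: 8.15
tool_pos: [0.5252, -0.2366, 0.1247]
tool_rot: [26.1, 89.9, 130.9]
contact_force: [0.3, 0.1, -1.1]
opening: 0.0514
[ 17.1  28.6   3.7 115.   -3.   36.6 127.5]
[ 0.65133879 -0.13299939]
shift cm [  0.47 -14.84   6.8 ]
rotvec [-0.964  0.001  0.   ]
[ 0.71355671 -0.33050007  0.05      ]
[ 0.5252 -0.2366  0.1247] 8.2
```

View pics/w6.png

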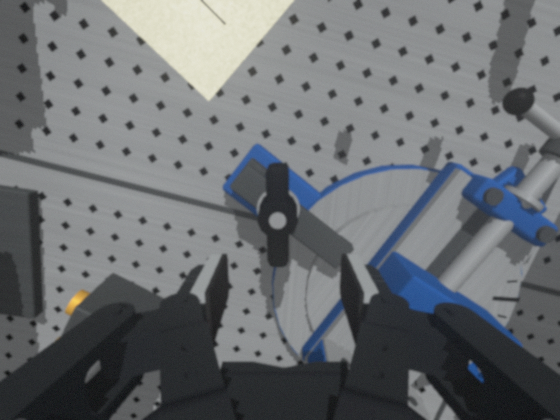

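```bash

python3 -m creep '[[0,-2.97,1.36,0,0,0,0.4],[0,-2.97,1.36,0,0,0,0.4],[0,-2.97,1.36,0,0,0,0.4],[0,-2.97,1.36,0,0,0,0.4],[0,-2.97,1.36,0,0,0,0.4]]'
for i in 1 2 3; do python3 -m creep '[[0,0,0,0.12,0,0,0.4],[0,0,0,0.12,0,0,0.4],[0,0,0,0.12,0,0,0.4],[0,0,0,0.12,0,0,0.4],[0,0,0,0.12,0,0,0.4]]' | tail -1; done
python3 -m creep '[[0,0,0,0.12,0,0,0.4],[0,0,0,0.12,0,0,0.4],[0,0,0,0.12,0,0,0.4],[0,0,0,0,0,0,0.4],[0,0,0,0,0,0,0.4]]'
python3 look.py wrist w7; python3 -c "
from h import *
s=observe();print(np.degrees(np.arctan2(*tool(s)[[1,0],2])))"

```

```text
t: 8.62
tool_pos: [0.6516, -0.1324, 0.1231]
tool_rot: [65.6, 89.8, 170.3]
contact_force: [0.5, -0.3, -0.7]
opening: 0.0514
opening: 0.0512
opening: 0.0516
opening: 0.0512
t: 10.28
tool_pos: [0.6509, -0.1334, 0.1234]
tool_rot: [-152.7, 89.8, -171.5]
contact_force: [0.6, 0.1, -0.5]
opening: 0.0518
[ 0.6509 -0.1334  0.1234] 10.3333
-18.845822613300413
```

View pics/w7.png

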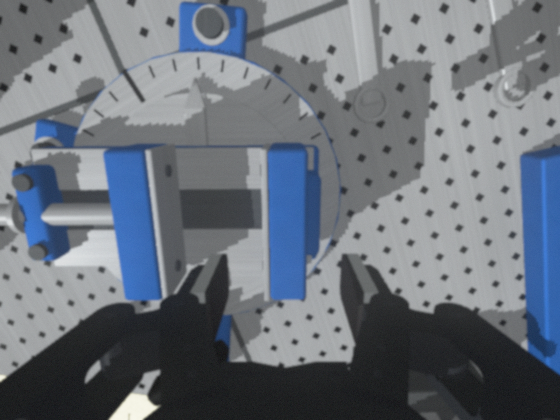

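```bash
python3 - <<'E'
from h import *
f=cv2.imread('pics/w7.png')[:,:,::-1]
cv2.imwrite('pics/w7c.png',crop(f,60,30,260,170,4))
T=np.load('pics/w7.npy');K,C=cam('wrist',T);Ti=np.linalg.inv(T)
for q in [(268,145),(306,145),(270,299),(307,299)]:
    p=pix2plane(K,C,q,.106);print(p.round(4),(Ti@np.r_[p,1])[1:3].round(4))
E
```

```text
[ 0.6585 -0.0796  0.106 ] [ 0.0534 -0.0102]
[ 0.6794 -0.0867  0.106 ] [0.0534 0.0119]
[ 0.626  -0.1749  0.106 ] [-0.0473 -0.0101]
[ 0.6492 -0.1828  0.106 ] [-0.0473  0.0144]
```

View pics/w7c.png

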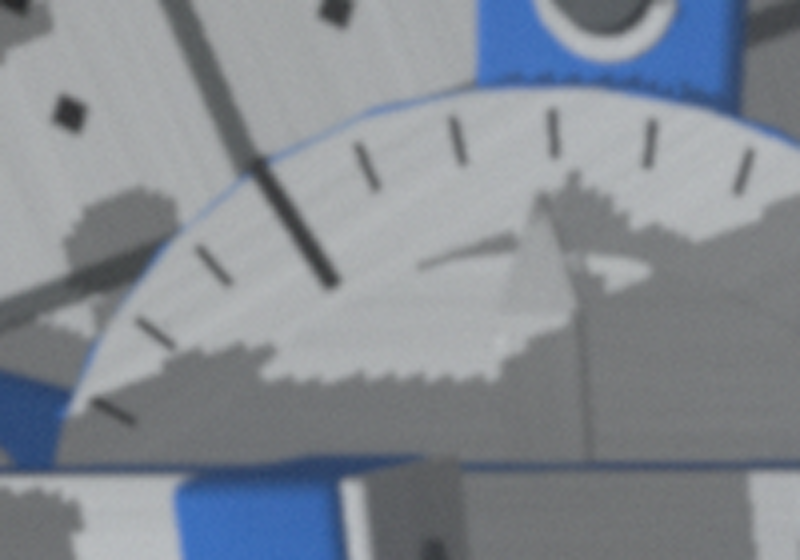

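```bash
python3 - <<'E'
from h import *
from scipy.optimize import least_squares
T=np.load('pics/w7.npy');K,C=cam('wrist',T)
a=lambda u,v:(60+u/4,30+v/4)
P=lambda uv,z:pix2plane(K,C,uv,z)[:2]
ring=np.array([P(a(*p),.02) for p in [(250,170),(370,110),(470,87),(790,142),(100,350),(150,265)]]+[P(q,.02) for q in [(314,130),(331,160),(340,190)]])
r=least_squares(lambda q:np.hypot(*(ring-q[:2]).T)-.118,[.585,-.105]);c=r.x;print('c',c,r.fun.round(4))
ang=lambda v:(np.hypot(*v).round(4),np.degrees(np.arctan2(v[1],v[0])).round(2))
for n,q,z in [('mo',(258,163),.02),('mi',(334,284),.02),('ptr',(540,197),.022),('ptr base',(540,300),.022)]: print(n,ang(P(a(*q),z)-c))
E
```

```text
c [ 0.58180518 -0.111736  ] [ 0.0004  0.0013  0.0017  0.0024 -0.0029 -0.0011 -0.0048 -0.0015  0.0022]
mo (np.float64(0.1187), np.float64(98.5))
mi (np.float64(0.0929), np.float64(98.14))
ptr (np.float64(0.099), np.float64(70.49))
ptr base (np.float64(0.0796), np.float64(71.34))
```

```bash

python3 -m creep '[[2.5,0.3,0.15,0,0,0,0.4],[2.5,0,0,0,0,0,0.4],[1.9,0,0,0,0,0,0.4],[1,0,0,0,0,0,0.4],[0.2,0,0,0,0,0,0.4]]'
python3 -m creep '[[0,0,0,0,0,0,0.5],[0,0,0,0,0,0,0.7],[0,0,0,0,0,0,0.9],[0,0,0,0,0,0,1],[0,0,0,0,0,0,1]]'

```

```text
t: 10.75
tool_pos: [0.6525, -0.131, 0.0417]
tool_rot: [-178.8, 89.8, 162.3]
contact_force: [-0.6, -0.3, -0.2]
opening: 0.0514
t: 11.17
tool_pos: [0.6518, -0.1311, 0.0452]
tool_rot: [171.5, 89.8, 152.5]
contact_force: [-5.2, 1.0, 3.8]
opening: 0.0268
```

```bash

python3 -m creep '[[0,0.34,-0.01,-0.05,0,0,1],[0,0.55,-0.02,-0.08,0,0,1],[0,0.69,-0.035,-0.1,0,0,1],[0,0.69,-0.035,-0.1,0,0,1],[0,0.55,-0.02,-0.08,0,0,1]]'
python3 -m creep '[[0,0.34,-0.01,-0.05,0,0,1],[0,0,0,0,0,0,1],[0,0,0,0,0,0,1],[0,0,0,0,0,0,1],[0,0,0,0,0,0,1]]'
python3 look.py wrist w8;python3 -c "
from h import *
s=observe();print(s['torque'].round(2),np.degrees(np.arctan2(*tool(s)[[1,0],2])))"

```

```text
t: 11.58
tool_pos: [0.6544, -0.104, 0.0451]
tool_rot: [154.0, 89.7, 158.4]
contact_force: [-7.1, 0.3, 3.6]
opening: 0.0271
t: 12.0
tool_pos: [0.6538, -0.0997, 0.0451]
tool_rot: [150.3, 89.6, 157.8]
contact_force: [-6.5, 2.1, 5.6]
opening: 0.0267
[ 0.6538 -0.0997  0.0451] 12.05
[0.26 1.43 0.24] 7.421196012335728
```

View pics/w8.png

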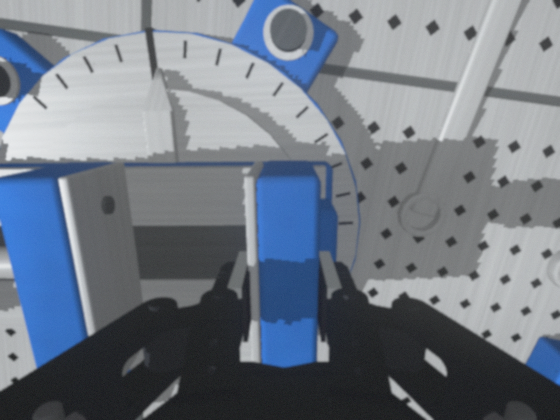

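```bash
cat > ptr.py <<'E'
import sys
from h import *
f=cv2.imread(f'pics/{sys.argv[1]}.png')[:,:,::-1];x,y=int(sys.argv[2]),int(sys.argv[3])
cv2.imwrite(f'pics/{sys.argv[1]}p.png',crop(f,x,y,x+100,y+75,8))
E
python3 ptr.py w8 105 20
```

```text
(no output)
```

View pics/w8p.png

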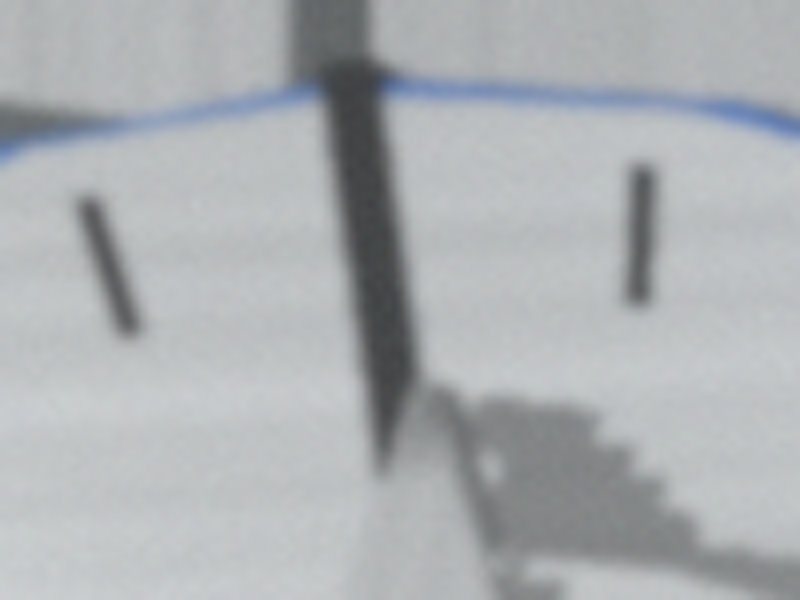

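```bash
cat > ang.py <<'E'
import sys
from h import *
n=sys.argv[1];x,y=float(sys.argv[2]),float(sys.argv[3]);q=[float(v) for v in sys.argv[4:]] # mark outer, mark inner, tip (crop px)
T=np.load(f'pics/{n}.npy');K,C=cam('wrist',T);c=np.array([.587,-.1094])
P=lambda u,v,z:pix2plane(K,C,(x+u/8,y+v/8),z)[:2]
A=lambda p:np.degrees(np.arctan2(*(p-c)[::-1]))
mo,mi,t=P(q[0],q[1],.02),P(q[2],q[3],.02),P(q[4],q[5],.022)
print('mark',A(mo),A(mi),'tip',A(t),'r',np.hypot(*(t-c)))
d=(mo-mi)/np.linalg.norm(mo-mi);w=t-mi;print('perp mm',1e3*(d[0]*w[1]-d[1]*w[0]),'deg from line',np.degrees((d[0]*w[1]-d[1]*w[0])/.097))
E
python3 ang.py w8 105 20 352 80 391 388 432 386
```

```text
mark 101.33230530780969 101.75867379561659 tip 99.6130268691277 r 0.09707358327567307
perp mm -3.6486406920066528 deg from line -2.155172294965704
```

```bash

python3 -m creep '[[0,0.13,0,-0.019,0,0,1],[0,0.13,0,-0.018,0,0,1],[0,0,0,0,0,0,1],[0,0,0,0,0,0,1],[0,0,0,0,0,0,1]]'
python3 look.py wrist w9;python3 ptr.py w9 105 20
```

```text
t: 12.47
tool_pos: [0.6534, -0.0978, 0.0451]
tool_rot: [149.0, 89.7, 158.4]
contact_force: [-7.2, 1.6, 5.8]
opening: 0.0269
[ 0.6534 -0.0978  0.0451] 12.5167
```

View pics/w9p.png

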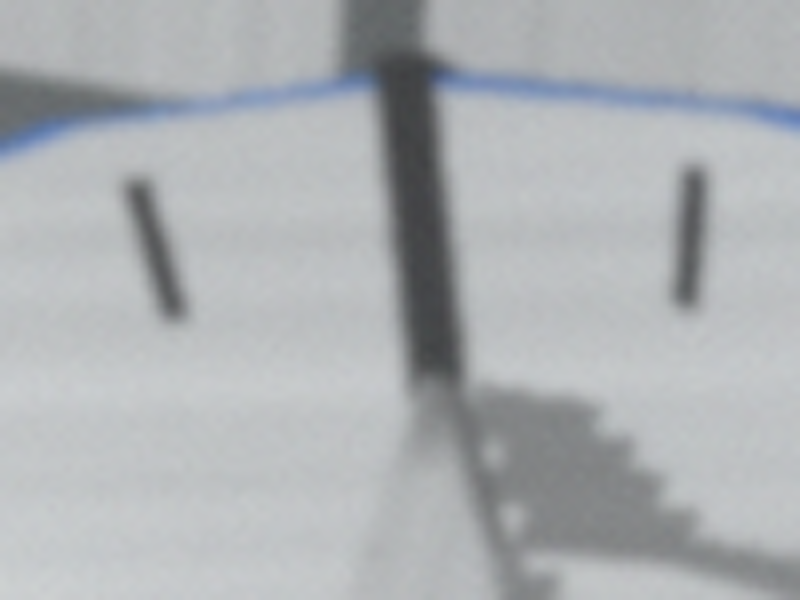

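```bash
python3 ang.py w9 105 20 406 80 437 375 434 380
python3 -m creep '[[0,0,0,0,0,0,0.7],[0,0,0,0,0,0,0.4],[0,0,0,0,0,0,0.4],[0,0,0,0,0,0,0.4],[-1.5,0,0,0,0,0,0.4]]'
python3 -m creep '[[-3,0,0,0,0,0,0.4],[-3,0,0,0,0,0,0.4],[-0.5,0,0,0,0,0,0.4],[0,0,0,0,0,0,0.4],[0,0,0,0,0,0,0.4]]'
python3 look.py wrist w10; python3 -c "
from h import *
move_to([.5255,-.2385,.10],down(104.5));print(observe()['joints'][6])"
```

```text
mark 101.36667322632198 101.61956251770685 tip 101.36445840007254 r 0.09711552807119474
perp mm -0.44880685161155065 deg from line -0.26510039601954705
t: 12.93
tool_pos: [0.656, -0.0972, 0.0577]
tool_rot: [161.6, 89.8, 171.1]
contact_force: [0.5, 0.2, -0.2]
opening: 0.0514
t: 13.35
tool_pos: [0.6576, -0.0977, 0.125]
tool_rot: [-7.1, 89.9, 2.4]
contact_force: [-0.1, 0.1, -0.0]
opening: 0.0515
[ 0.6576 -0.0977  0.125 ] 13.4
shift cm [  2.39 -11.77 -15.26]
rotvec [-1.658e+00  0.000e+00 -1.000e-03]
38.091257828035886
```

View pics/w10.png

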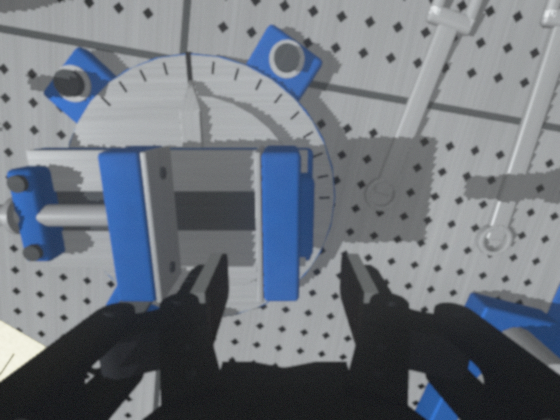

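```bash
python3 ptr.py w10 140 40;python3 -c "
from h import *
print(observe()['joints'].round(1))"
```

```text
[-15.7  37.6  30.8 104.5 -26.1  45.2  38.1]
```

View pics/w10p.png

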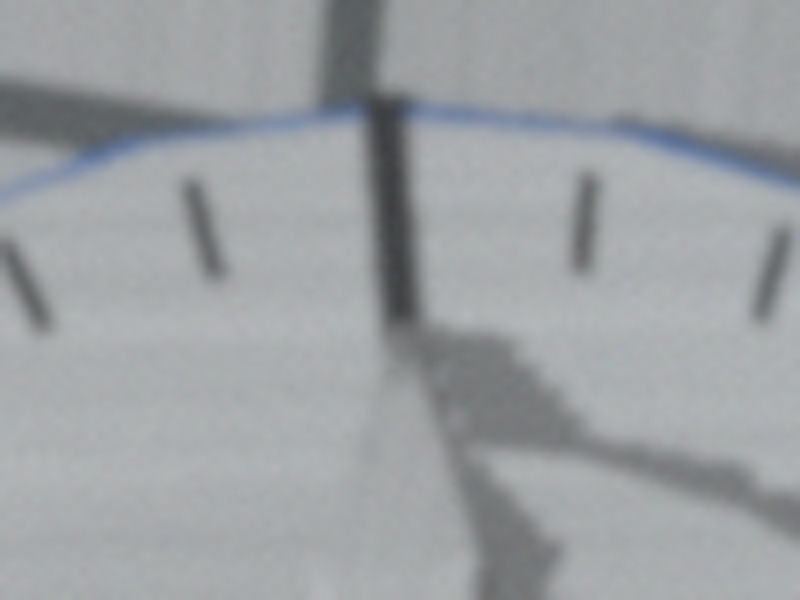

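```bash

python3 -m creep '[[0,-2.35,-3.05,0,0,0,0.5],[0,-2.35,-3.05,0,0,0,0.5],[0,-2.35,-3.05,0,0,0,0.5],[0,-2.35,-3.05,0,0,0,0.5],[0,-2.35,-3.05,0,0,0,0.5]]'
python3 -m creep '[[0,0,0,0.114,0,0,0.5],[0,0,0,0.114,0,0,0.5],[0,0,0,0.114,0,0,0.5],[0,0,0,0.114,0,0,0.5],[0,0,0,0.114,0,0,0.5]]'
python3 -m creep '[[0,0,0,0.114,0,0,0.5],[0,0,0,0.114,0,0,0.5],[0,0,0,0.114,0,0,0.5],[0,0,0,0.114,0,0,0.5],[0,0,0,0.114,0,0,0.5]]'
python3 -m creep '[[0,0,0,0.114,0,0,0.5],[0,0,0,0.114,0,0,0.5],[0,0,0,0.114,0,0,0.5],[0,0,0,0,0,0,0.5],[0,0,0,0,0,0,0.5]]'
python3 look.py wrist w11; python3 -c "
from h import *
move_to([.5255,-.2385,.021],down(-75.5));print(observe()['joints'].round(1))"
```

```text
t: 13.82
tool_pos: [0.5236, -0.2391, 0.1227]
tool_rot: [154.5, 89.8, 164.0]
contact_force: [0.4, -1.5, -0.1]
opening: 0.0427
t: 14.23
tool_pos: [0.5248, -0.2382, 0.1227]
tool_rot: [-178.2, 89.8, 158.2]
contact_force: [-0.8, 0.2, -0.0]
opening: 0.0427
t: 14.65
tool_pos: [0.525, -0.238, 0.1227]
tool_rot: [-141.9, 89.8, 161.9]
contact_force: [0.6, -0.5, -0.4]
opening: 0.0425
t: 15.07
tool_pos: [0.5252, -0.2382, 0.1228]
tool_rot: [-106.1, 89.8, 178.6]
contact_force: [-0.6, -0.1, 0.4]
opening: 0.0429
[ 0.5252 -0.2382  0.1228] 15.1167
shift cm [10.21  0.03  0.03]
rotvec [ 0.004 -0.001  0.002]
[-15.6  40.1  53.7 116.3 -44.9  47.2 -10.5]
```

View pics/w11.png

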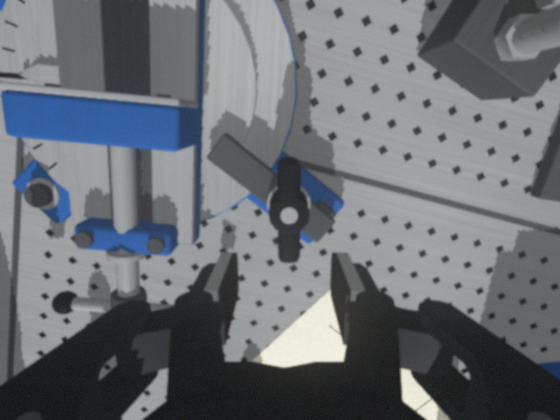

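```bash
python3 - <<'E'
from h import *
T=np.load('pics/w11.npy');K,C=cam('wrist',T);Ti=np.linalg.inv(T)
for q in [(288,160),(289,260)]:
    p=pix2plane(K,C,q,.0795);print(p.round(4),(Ti@np.r_[p,1])[:3].round(4))
E
```

```text
[ 0.5643 -0.2294  0.0795] [0.0432 0.0402 0.0014]
[ 0.4946 -0.2487  0.0795] [ 0.0434 -0.0321  0.0024]
```

```bash

python3 -m creep '[[2.5,0.25,0.1,0,0,0,0.5],[2.5,0,0,0,0,0,0.5],[2.5,0,0,0,0,0,0.5],[1.8,0,0,0,0,0,0.5],[0.7,0,0,0,0,0,0.5]]'
python3 -m creep '[[0,0,0,0,0,0,0.7],[0,0,0,0,0,0,0.9],[0,0,0,0,0,0,1],[0,0,0,0,0,0,1],[0,0,0,0,0,0,1]]'
python3 -m creep '[[0,0,0,0.06,0,0,1],[0,0,0,0.1,0,0,1],[0,0,0,0.1,0,0,1],[0,0,0,0.1,0,0,1],[0,0,0,0.1,0,0,1]]'
python3 -c "
from h import *
s=observe();print(s['torque'].round(2),s['contact_force'].round(1),np.degrees(np.arctan2(*tool(s)[[1,0],2])),s['joints'].round(1))"
```

```text
t: 15.53
tool_pos: [0.5271, -0.2378, 0.0215]
tool_rot: [-142.3, 89.7, 142.4]
contact_force: [-0.1, 0.7, -0.1]
opening: 0.043
t: 15.95
tool_pos: [0.529, -0.2407, 0.0249]
tool_rot: [9.8, 89.8, -65.6]
contact_force: [1.0, -3.4, -4.0]
opening: 0.0146
t: 16.37
tool_pos: [0.5291, -0.241, 0.0249]
tool_rot: [33.4, 89.8, -68.7]
contact_force: [0.4, -6.1, -5.3]
opening: 0.0146
[-0.92  0.01  0.15] [ 0.4 -6.1 -5.3] -102.07668611544615 [-12.8  49.7  50.4 118.5 -60.3  42.4 -24.6]
```

```bash

python3 -m creep '[[0,0,0,0.1,0,0,1],[0,0,0,0.1,0,0,1],[0,0,0,0.1,0,0,1],[0,0,0,0.1,0,0,1],[0,0,0,0.1,0,0,1]]'
python3 -m creep '[[0,0,0,0.06,0,0,1],[0,0,0,0.04,0,0,1],[0,0,0,0,0,0,1],[0,0,0,0,0,0,1],[0,0,0,0,0,0,1]]'
python3 -c "
from h import *
s=observe();print(s['torque'].round(2),s['contact_force'].round(1),np.degrees(np.arctan2(*tool(s)[[1,0],2])),s['joints'].round(1))"; python3 look.py wrist w12
```

```text
t: 16.78
tool_pos: [0.5289, -0.2414, 0.0249]
tool_rot: [52.5, 89.7, -78.2]
contact_force: [-1.0, -6.1, -5.4]
opening: 0.0144
t: 17.2
tool_pos: [0.5288, -0.2416, 0.0249]
tool_rot: [35.2, 89.6, -100.5]
contact_force: [-1.1, -6.8, -4.0]
opening: 0.0146
[-1.23  0.11  1.77] [-1.1 -6.8 -4. ] -135.65804389261896 [-16.2  53.9  57.5 118.6 -65.5  48.1 -53.6]
[ 0.5288 -0.2416  0.0249] 17.25
```

View pics/w12.png

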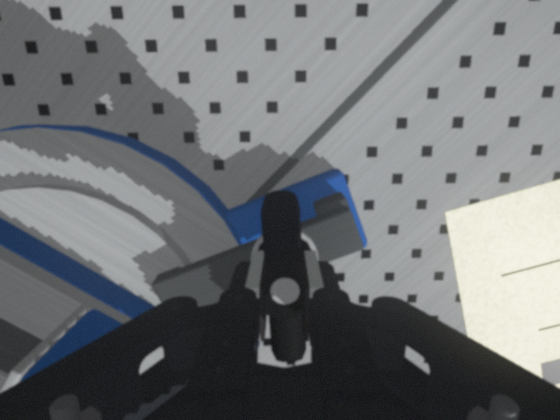

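```bash

python3 -m creep '[[0,0,0,0,0,0,0.8],[0,0,0,0,0,0,0.5],[0,0,0,0,0,0,0.4],[0,0,0,0,0,0,0.4],[-2,0,0,0,0,0,0.4]]'
python3 -m creep '[[-3.5,0,0,0,0,0,0.4],[-4,0,0,0,0,0,0.4],[-4,0,0,0,0,0,0.4],[-2,0,0,0,0,0,0.3],[0,0,0,0,0,0,0.2]]'
python3 look.py wrist w13
```

```text
t: 17.67
tool_pos: [0.5274, -0.2364, 0.0417]
tool_rot: [-91.6, 89.6, 132.2]
contact_force: [0.1, 1.3, 0.5]
opening: 0.0511
t: 18.08
tool_pos: [0.5311, -0.2411, 0.1843]
tool_rot: [115.2, 89.5, -21.0]
contact_force: [1.2, -0.2, -0.1]
opening: 0.0681
[ 0.5311 -0.2411  0.1843] 18.1333
```

View pics/w13.png

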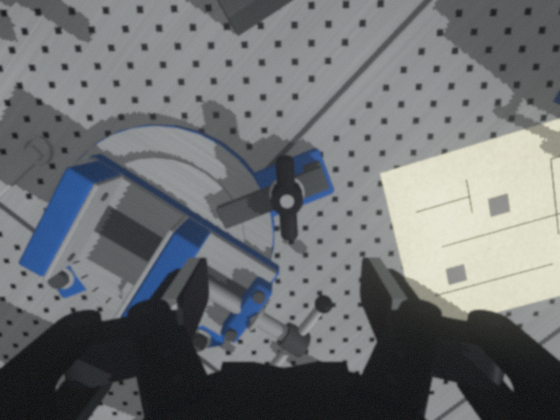

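```bash
python3 - <<'E'
from h import *
T=np.load('pics/w13.npy');K,C=cam('wrist',T)
p,q=[pix2plane(K,C,u,.0795) for u in [(285,157),(290.5,240)]];d=(p-q);print('bar',np.degrees(np.arctan2(d[1],d[0])),(p+q)/2)
K,C=cam('scene')
P=[pix2plane(K,C,(280+u/6,220+v/6),.05)[:2] for u,v in [(430,170),(553,258),(462,310),(348,222)]]
for p in P: print(p.round(4))
c=np.mean(P,0);print(c,[np.degrees(np.arctan2(*(P[i]-P[j])[::-1])).round(1) for i,j in [(1,0),(2,3),(0,3),(1,2)]])
ad=pix2plane(K,C,(280+220/6,220+380/6),.047);print('adapter',ad)
j=observe()['joints'];print(j.round(1))
move_to([.46,.25,.2],down(-135.6+180))
E
```

```text
bar -42.31160009868853 [ 0.52734389 -0.240886    0.0795    ]
[0.4536 0.246 ]
[0.439  0.3075]
[0.4847 0.3134]
[0.4974 0.2549]
[0.46867465 0.28045505] [np.float64(103.3), np.float64(102.3), np.float64(-168.6), np.float64(-172.7)]
adapter [0.58050489 0.29838197 0.047     ]
[-23.7  44.4  71.1 113.6 -49.8  60.3 -65.2]
shift cm [ -1.91 -40.16 -28.86]
rotvec [ 3.132 -0.006  0.005]
```

```bash

python3 -m creep '[[0,0,0,-0.118,0,0,0.2],[0,0,0,-0.118,0,0,0.2],[0,0,0,-0.118,0,0,0.2],[0,0,0,-0.118,0,0,0.2],[0,0,0,-0.118,0,0,0.2]]'
python3 -c "
from h import *
print(observe()['joints'].round(1))"
```

```text
t: 18.55
tool_pos: [0.5278, -0.2375, 0.1775]
tool_rot: [-123.1, 89.8, 134.9]
contact_force: [1.3, 0.2, 0.2]
opening: 0.0683
[-20.5  39.1  62.4 113.8 -43.2  54.7 -37.9]
```

```bash

for i in 1 2 3; do python3 -m creep '[[0,0,0,-0.118,0,0,0],[0,0,0,-0.118,0,0,0],[0,0,0,-0.118,0,0,0],[0,0,0,-0.118,0,0,0],[0,0,0,-0.118,0,0,0]]' |tail -1; done
python3 -m creep '[[0,0,0,-0.118,0,0,0],[0,0,0,-0.112,0,0,0],[0,0,0,0,0,0,0],[0,0,0,0,0,0,0],[0,0,0,0,0,0,0]]'
python3 -c "
from h import *
print(observe()['joints'].round(1)); move_to([.4687,.28,.2],down(13))"; python3 look.py wrist w14
```

```text
opening: 0.085
opening: 0.0857
opening: 0.0855
t: 20.22
tool_pos: [0.528, -0.2385, 0.1784]
tool_rot: [132.0, 89.9, 144.1]
contact_force: [-0.3, 0.2, 0.7]
opening: 0.0855
[ -2.1  27.3  30.4 113.1 -19.3  44.7  51.5]
shift cm [-2.11 51.95  5.04]
rotvec [-0.016 -0.001 -0.001]
[ 0.528  -0.2385  0.1784] 20.2667
```

View pics/w14.png

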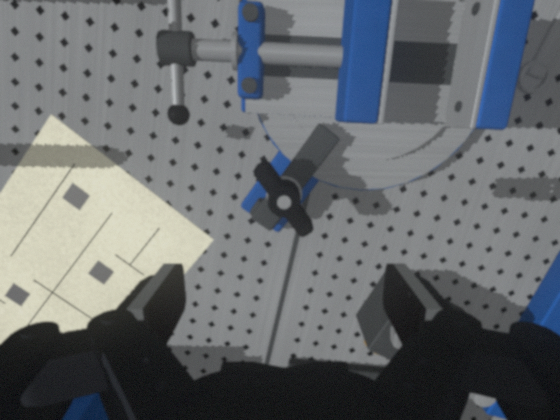

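```bash

for i in 1 2; do python3 -m creep '[[-0.2,3.7,0.36,0,0,0,0],[-0.2,3.7,0.36,0,0,0,0],[-0.2,3.7,0.36,0,0,0,0],[-0.2,3.7,0.36,0,0,0,0],[-0.2,3.7,0.36,0,0,0,0]]' |tail -1; done
python3 -m creep '[[0,3.7,0.36,0,0,0,0],[0,3.7,0.36,0,0,0,0],[0,3.7,0.36,0,0,0,0],[0,3.7,0.36,0,0,0,0],[0,0,0,0,0,0,0]]'
python3 -c "
from h import *
print(observe()['joints'].round(1))"; python3 look.py wrist w15
```

```text
opening: 0.0853
opening: 0.0856
t: 21.52
tool_pos: [0.4663, 0.2883, 0.1986]
tool_rot: [78.0, 89.7, 90.9]
contact_force: [-0.6, 0.6, -1.2]
opening: 0.0854
[-58.5  23.1  29.5 115.9 -16.2  44.8  -6.5]
[0.4663 0.2883 0.1986] 21.5667
```

View pics/w15.png

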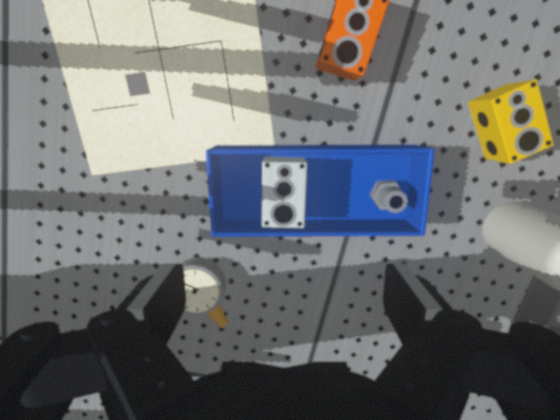

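```bash
python3 - <<'E'
from h import *
cv2.imwrite('pics/w15c.png',crop(cv2.imread('pics/w15.png')[:,:,::-1],240,140,330,250,5.4))
E
```

```text
(no output)
```

View pics/w15c.png

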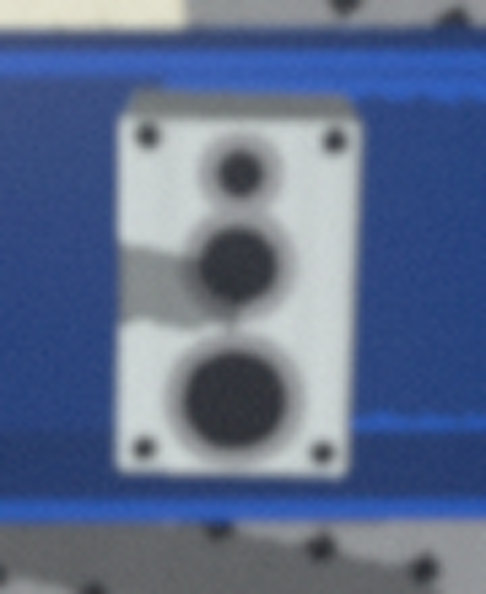

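```bash
python3 - <<'E'
from h import *
T=np.load('pics/w15.npy');K,C=cam('wrist',T);Ti=np.linalg.inv(T)
P=[]
for u,v in [(118,117),(362,122),(350,474),(115,470)]:
    p=pix2plane(K,C,(240+u/5.4,140+v/5.4),.05);P.append(p);print(p.round(4),(Ti@np.r_[p,1])[:3].round(4))
P=np.array(P);c=P.mean(0);print('c',c.round(4),(Ti@np.r_[c,1])[:3].round(4),[np.degrees(np.arctan2(*(P[i]-P[j])[:2][::-1])).round(1) for i,j in [(1,0),(2,3),(0,3),(1,2)]])
for n,q,z in [('wallL floor',(224,195),.005),('wallL top inner',(213,195),.052),('wallR top inner',(428,195),.052),('adapter',(396,200),.047)]:
    p=pix2plane(K,C,q,z);print(n,(Ti@np.r_[p,1])[:3].round(4))
print(np.degrees(np.arctan2(T[1,2],T[0,2])))
E
```

```text
[0.439 0.31  0.05 ] [ 0.1487  0.0265 -0.022 ]
[0.4825 0.319  0.05  ] [0.1487 0.0256 0.0224]
[0.4965 0.2529 0.05  ] [ 0.1484 -0.0418  0.0214]
[0.4523 0.2437 0.05  ] [ 0.1484 -0.041  -0.0237]
c [0.4676 0.2814 0.05  ] [ 0.1485 -0.0077 -0.0005] [np.float64(11.7), np.float64(11.8), np.float64(101.4), np.float64(102.0)]
wallL floor [ 0.1934 -0.0176 -0.069 ]
wallL top inner [ 0.1465 -0.0065 -0.0714]
wallR top inner [ 0.1467 -0.0065  0.1442]
adapter [ 0.1516 -0.013   0.1143]
12.866141560606163
```

```bash

python3 -m creep '[[2.5,-0.4,-0.05,0.018,0,0,0.2],[3.5,-0.37,0,0,0,0,0.2],[3.5,0,0,0,0,0,0.2],[3,0,0,0,0,0,0.2],[2,0,0,0,0,0,0.2]]'
python3 look.py wrist w16
```

```text
t: 21.98
tool_pos: [0.4681, 0.268, 0.0515]
tool_rot: [-144.3, 89.8, -133.3]
contact_force: [0.1, 0.6, -0.2]
opening: 0.0684
[0.4681 0.268  0.0515] 22.0333
```

View pics/w16.png

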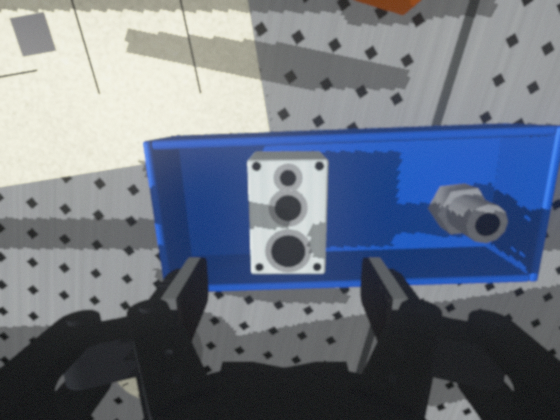

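```bash

python3 -m creep '[[0,0,0,0,0,0,0.2],[0,0,0,0,0,0,0.2],[0,0,0,0,0,0,0.2],[0,0,0,0,0,0,0.2],[0,0,0,0,0,0,0.2]]'
python3 look.py wrist w17
python3 - <<'E'
from h import *
cv2.imwrite('pics/w17c.png',crop(cv2.imread('pics/w17.png')[:,:,::-1],200,130,360,290,4))
E
```

```text
t: 22.45
tool_pos: [0.4703, 0.2708, 0.0555]
tool_rot: [22.7, 89.8, 33.8]
contact_force: [-0.4, -0.2, 0.2]
opening: 0.0681
[0.4703 0.2708 0.0555] 22.5
```

View pics/w17c.png

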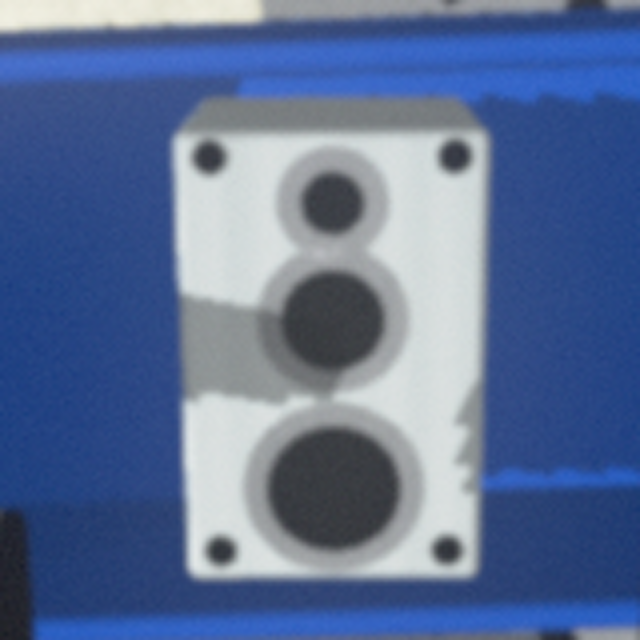

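```bash
cat > blk.py <<'E'
import sys
from h import *
n,x0,y0,s,z=sys.argv[1],*map(float,sys.argv[2:6]);q=np.array(list(map(float,sys.argv[6:]))).reshape(-1,2)
T=np.load(f'pics/{n}.npy');K,C=cam('wrist',T);Ti=np.linalg.inv(T)
P=np.array([pix2plane(K,C,(x0+u/s,y0+v/s),z) for u,v in q]);c=P.mean(0)
L=(Ti[:3,:3]@P.T).T+Ti[:3,3]
print('world c',c.round(4),'tool c',L.mean(0).round(4));print(L[:,1:].round(4).tolist())
print('edge angs',[np.degrees(np.arctan2(*(P[i]-P[j])[:2][::-1])).round(1) for i,j in [(1,0),(2,3),(0,3),(1,2)]],'tool yaw',np.degrees(np.arctan2(T[1,2],T[0,2])).round(2))
E
python3 blk.py w17 200 130 4 .05 174 132 489 130 479 578 188 578
```

```text
world c [0.4675 0.2814 0.05  ] tool c [ 0.0055  0.011  -0.0007]
[[0.0449, -0.0227], [0.0452, 0.021], [-0.0231, 0.0216], [-0.023, -0.0228]]
edge angs [np.float64(11.5), np.float64(11.1), np.float64(101.1), np.float64(101.7)] tool yaw 11.17
```

```bash

python3 -m creep '[[0,1.1,-0.05,0,0,0,0.2],[2,0,0,0,0,0,0.2],[2.5,0,0,0,0,0,0.2],[1.8,0,0,0,0,0,0.2],[1.2,0,0,0,0,0,0.2]]'
python3 -m creep '[[0,0,0,0,0,0,0.2],[0,0,0,0,0,0,0.2],[0,0,0,0,0,0,0.4],[0,0,0,0,0,0,0.6],[0,0,0,0,0,0,0.8]]'
python3 -m creep '[[0,0,0,0,0,0,1],[0,0,0,0,0,0,1],[0,0,0,0,0,0,1],[0,0,0,0,0,0,1],[0,0,0,0,0,0,1]]'
python3 look.py wrist w18
```

```text
t: 22.92
tool_pos: [0.4659, 0.282, -0.0223]
tool_rot: [168.5, 89.9, 179.8]
contact_force: [0.2, 0.3, -0.1]
opening: 0.0684
t: 23.33
tool_pos: [0.4679, 0.2815, -0.0197]
tool_rot: [16.7, 89.8, 27.9]
contact_force: [0.5, 0.1, 2.0]
opening: 0.0432
t: 23.75
tool_pos: [0.468, 0.2815, -0.0197]
tool_rot: [22.8, 89.8, 34.0]
contact_force: [0.8, 0.4, 7.2]
opening: 0.0434
[ 0.468   0.2815 -0.0197] 23.8
```

View pics/w18.png

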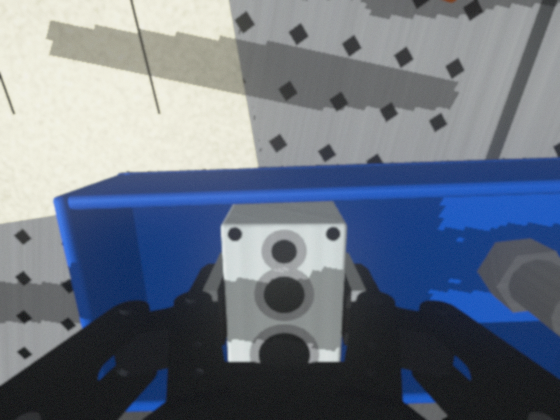

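```bash

python3 -m creep '[[-1,0,0,0,0,0,1],[-2,0,0,0,0,0,1],[-3,0,0,0,0,0,1],[-3,0,0,0,0,0,1],[-1,0,0,0,0,0,1]]'
python3 -m creep '[[0,0,0,0,0,0,1],[0,0,0,0,0,0,1],[0,0,0,0,0,0,1],[0,0,0,0,0,0,1],[0,0,0,0,0,0,1]]'
python3 look.py scene s19;python3 look.py wrist w19; python3 -c "
from h import *
K,C=cam('scene')
for n,q,z in [('gauge',(346,222),.02),('stem',(328,222),.02),('coupling',(239,262),.06),('wr1',(143,230),0),('wr2',(160,268),0),('lug',(241,226),.03)]: print(n,pix2plane(K,C,q,z).round(3))"
```

```text
t: 24.22
tool_pos: [0.4679, 0.2815, 0.0824]
tool_rot: [22.7, 89.8, 33.9]
contact_force: [0.5, 0.4, -3.1]
opening: 0.0432
t: 24.63
tool_pos: [0.4657, 0.2802, 0.0776]
tool_rot: [-155.1, 89.8, -143.9]
contact_force: [0.2, -0.7, -4.5]
opening: 0.0431
[0.4657 0.2802 0.0776] 24.6833
[0.4659 0.2803 0.0778] 24.7333
gauge [0.392 0.134 0.02 ]
stem [0.434 0.111 0.02 ]
coupling [0.71  0.171 0.06 ]
wr1 [ 0.869 -0.111  0.   ]
wr2 [ 0.868  0.044 -0.   ]
lug [0.645 0.029 0.03 ]
```

View pics/s19.png

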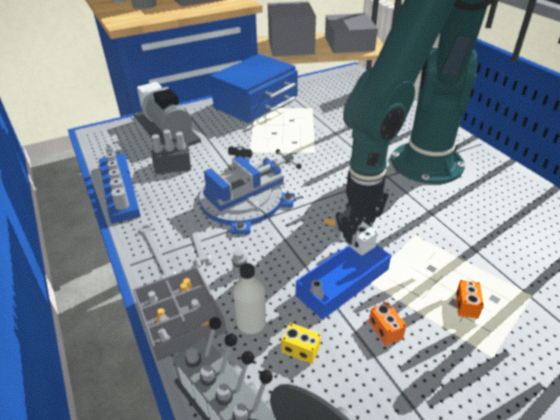

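View pics/w19.png

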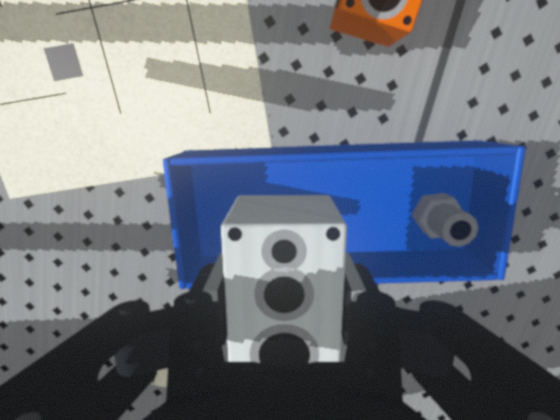

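```bash

python3 -m creep '[[0,-2.5,0.7,0,0,0,1],[0,-3.5,1,0,0,0,1],[0,-3.6,1,0,0,0,1],[0,-3.5,1,0,0,0,1],[0,-2.5,0.7,0,0,0,1]]'
python3 -m creep '[[1,-1.5,0.4,0,0,0,1],[2,-0.5,0.2,0,0,0,1],[2,0,0,0,0,0,1],[2,0,0,0,0,0,1],[1,0,0,0,0,0,1]]'
python3 -m creep '[[0.4,0,0,0,0,0,1],[0.2,0,0,0,0,0,1],[0,0,0,0,0,0,1],[0,0,0,0,0,0,1],[0,0,0,0,0,0,1]]'

```

```text
t: 25.15
tool_pos: [0.5418, 0.1322, 0.0789]
tool_rot: [-69.0, 89.9, -58.0]
contact_force: [1.2, -0.1, -3.6]
opening: 0.0432
t: 25.57
tool_pos: [0.5486, 0.1173, -0.0034]
tool_rot: [-179.4, 89.8, -168.3]
contact_force: [-1.1, 1.0, -3.5]
opening: 0.0437
t: 25.98
tool_pos: [0.5508, 0.1182, -0.006]
tool_rot: [-0.1, 89.9, 11.1]
contact_force: [-0.9, -0.3, -3.7]
opening: 0.0432
```

```bash

python3 -m creep '[[0.8,0,0,0,0,0,1],[0.5,0,0,0,0,0,1],[0.25,0,0,0,0,0,1],[0.1,0,0,0,0,0,1],[0.1,0,0,0,0,0,1]]'
python3 -m creep '[[0.1,0,0,0,0,0,1],[0,0,0,0,0,0,1],[0,0,0,0,0,0,1],[0,0,0,0,0,0,1],[0,0,0,0,0,0,1]]'

```

```text
t: 26.4
tool_pos: [0.5497, 0.1179, -0.0247]
tool_rot: [169.6, 90.0, -179.3]
contact_force: [-2.2, 0.1, 7.1]
opening: 0.0431
t: 26.82
tool_pos: [0.5496, 0.1179, -0.0247]
tool_rot: [122.3, 90.0, 133.5]
contact_force: [-2.4, 0.8, 6.5]
opening: 0.0436
```

```bash

python3 -m creep '[[0,0,0,0,0,0,0.7],[0,0,0,0,0,0,0.3],[0,0,0,0,0,0,0],[0,0,0,0,0,0,0],[-1,0,0,0,0,0,0]]'
python3 -m creep '[[-3,0,0,0,0,0,0],[-4,0,0,0,0,0,0],[-3,0,0,-0.112,0,0,0],[-1,0,0,-0.112,0,0,0],[0,0,0,-0.112,0,0,0]]'
python3 -m creep '[[0,0,0,-0.112,0,0,0],[0,0,0,-0.112,0,0,0],[0,0,0,-0.112,0,0,0],[0,0,0,-0.112,0,0,0],[0,0,0,-0.112,0,0,0]]'
python3 -m creep '[[0,0,0,-0.112,0,0,0],[0,0,0,-0.112,0,0,0],[0,0,0,-0.112,0,0,0],[0,0,0,-0.112,0,0,0],[0,0,0,-0.112,0,0,0]]'
python3 -m creep '[[0,0,0,-0.112,0,0,0],[0,0,0,0,0,0,0],[0,0,0,0,0,0,0],[0,0,0,0,0,0,0],[0,0,0,0,0,0,0]]'
python3 look.py wrist w20; python3 -c "
from h import *
print(observe()['joints'].round(1))"
```

```text
t: 27.23
tool_pos: [0.5492, 0.1178, -0.0164]
tool_rot: [-177.0, 89.9, -165.8]
contact_force: [-0.7, 0.3, -0.2]
opening: 0.085
t: 27.65
tool_pos: [0.5528, 0.1183, 0.0986]
tool_rot: [-19.9, 89.6, 10.8]
contact_force: [0.8, 0.2, -1.3]
opening: 0.0855
t: 28.07
tool_pos: [0.5501, 0.1178, 0.0953]
tool_rot: [-74.4, 89.9, -11.5]
contact_force: [-0.6, -0.6, 1.2]
opening: 0.0854
t: 28.48
tool_pos: [0.5501, 0.1176, 0.0952]
tool_rot: [-131.6, 89.9, -36.8]
contact_force: [-0.1, 1.4, -0.7]
opening: 0.0854
t: 28.9
tool_pos: [0.55, 0.1179, 0.0947]
tool_rot: [-151.2, 90.0, -50.2]
contact_force: [0.8, -0.5, 0.4]
opening: 0.0852
[0.55   0.1179 0.0947] 28.95
[-15.   30.2  -2.4 117.6   2.3  32.2  82. ]
```

View pics/w20.png

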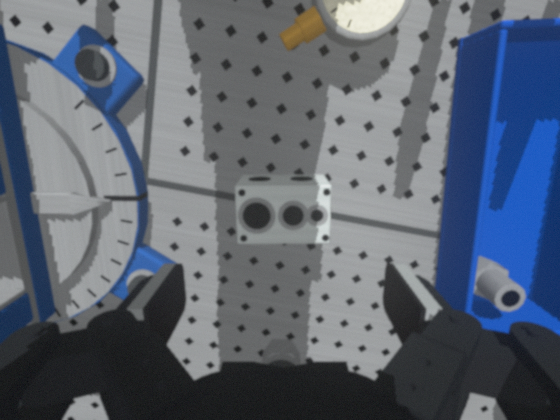

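```bash
python3 ptr.py w20 60 160; python3 - <<'E'
from h import *
cv2.imwrite('pics/w20c.png',crop(cv2.imread('pics/w20.png')[:,:,::-1],225,165,345,255,6))
E
```

```text
(no output)
```

View pics/w20c.png

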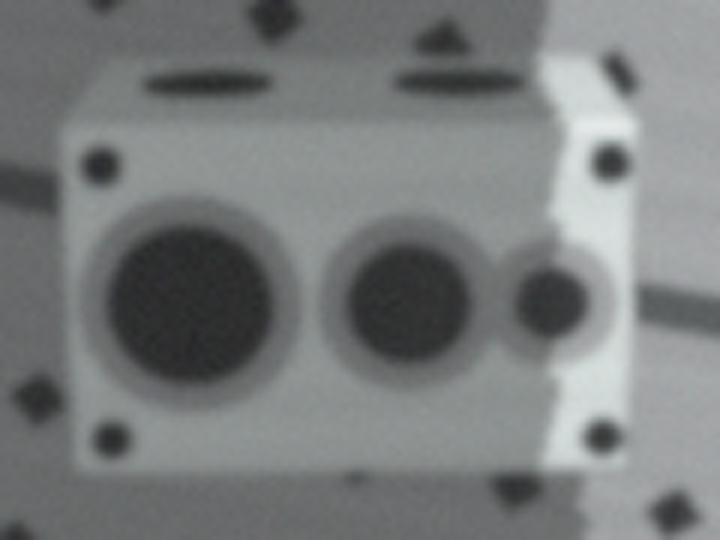

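View pics/w20p.png

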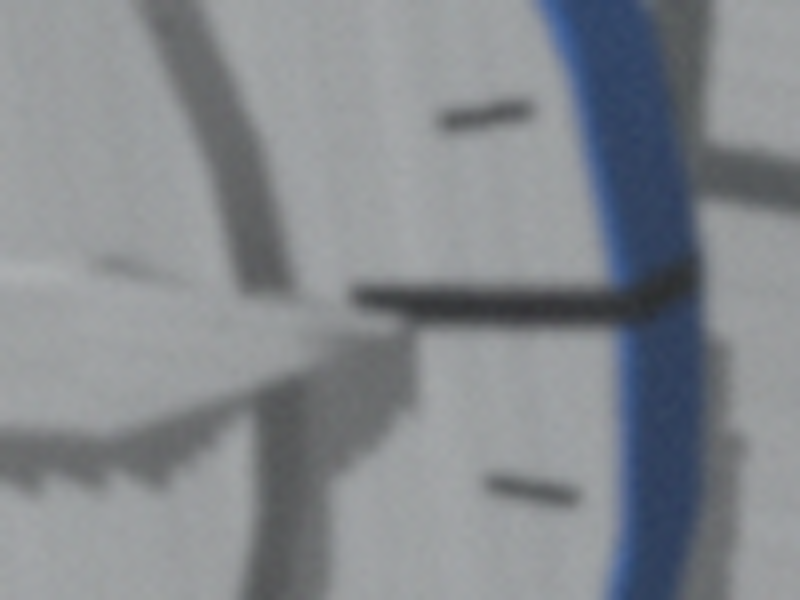

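```bash
cat > ang2.py <<'E'
from h import *
c=np.array([.587,-.1094])
obs={'w9':(105,20,(406,80),(437,370),(434,379)),'w10':(140,40,(386,100),(403,318),(402,326)),'w20':(60,160,(620,304),(380,300),(411,322)),'w8':(105,20,(352,80),(391,388),(432,386))}
for n,(x,y,a,b,t) in obs.items():
    T=np.load(f'pics/{n}.npy');K,C=cam('wrist',T)
    P=lambda q,z:pix2plane(K,C,(x+q[0]/8,y+q[1]/8),z)[:2]
    mo,mi=P(a,.02),P(b,.02)
    d=(mo-mi)/np.linalg.norm(mo-mi)
    r=[]
    for z in (.02,.022,.024,.026,.028):
        w=P(t,z)-mi;r.append(round(np.degrees((d[0]*w[1]-d[1]*w[0])/.097),2))
    print(n,'mark dir',np.degrees(np.arctan2(d[1],d[0])).round(2),r, np.hypot(*(P(t,.024)-c)))
E
python3 ang2.py
```

```text
w9 mark dir 100.19 [np.float64(0.17), np.float64(-0.25), np.float64(-0.66), np.float64(-1.07), np.float64(-1.49)] 0.09588340489502149
w10 mark dir 99.88 [np.float64(0.1), np.float64(-0.21), np.float64(-0.52), np.float64(-0.83), np.float64(-1.14)] 0.09545756184745863
w20 mark dir 99.95 [np.float64(-1.28), np.float64(-0.98), np.float64(-0.67), np.float64(-0.36), np.float64(-0.05)] 0.0979331657180728
w8 mark dir 99.25 [np.float64(-1.74), np.float64(-2.16), np.float64(-2.57), np.float64(-2.98), np.float64(-3.4)] 0.09578514356946019
```

```bash

python3 -m creep '[[0,-1.32,-2.66,0,0,0,0],[0,-1.32,-2.66,0,0,0,0],[0,-1.32,-2.66,0,0,0,0],[0,-1.32,-2.66,0,0,0,0],[0,-1.32,-2.66,0,0,0,0]]'
python3 -m creep '[[0,0,0,0,0,0,0],[0,0,0,0,0,0,0],[0,0,0,0,0,0,0],[0,0,0,0,0,0,0],[0,0,0,0,0,0,0]]'
python3 look.py wrist w21
```

```text
t: 29.37
tool_pos: [0.6408, -0.0011, 0.0945]
tool_rot: [133.9, 90.0, -125.2]
contact_force: [0.3, 0.3, 0.2]
opening: 0.0855
t: 29.78
tool_pos: [0.6392, 0.0019, 0.0944]
tool_rot: [37.5, 89.9, 138.6]
contact_force: [-0.0, -0.7, 0.1]
opening: 0.0854
[0.6392 0.0019 0.0944] 29.8333
```

View pics/w21.png

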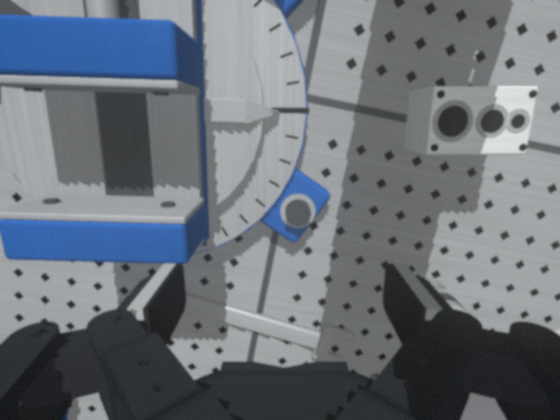

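```bash
python3 ptr.py w21 220 75
```

```text
(no output)
```

View pics/w21p.png

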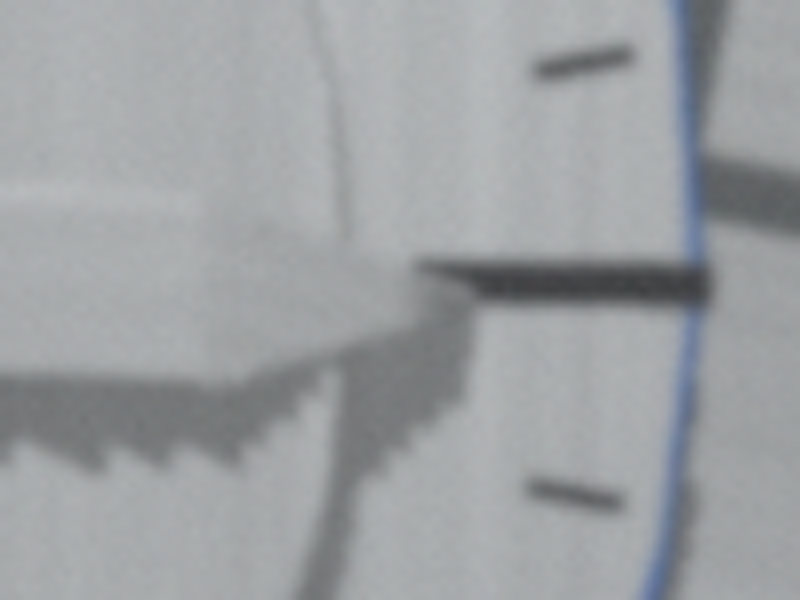

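```bash
python3 - <<'E'
from h import *
cv2.imwrite('pics/w10c.png',crop(cv2.imread('pics/w10.png')[:,:,::-1],90,135,340,310,3.2))
E
```

```text
(no output)
```

View pics/w10c.png

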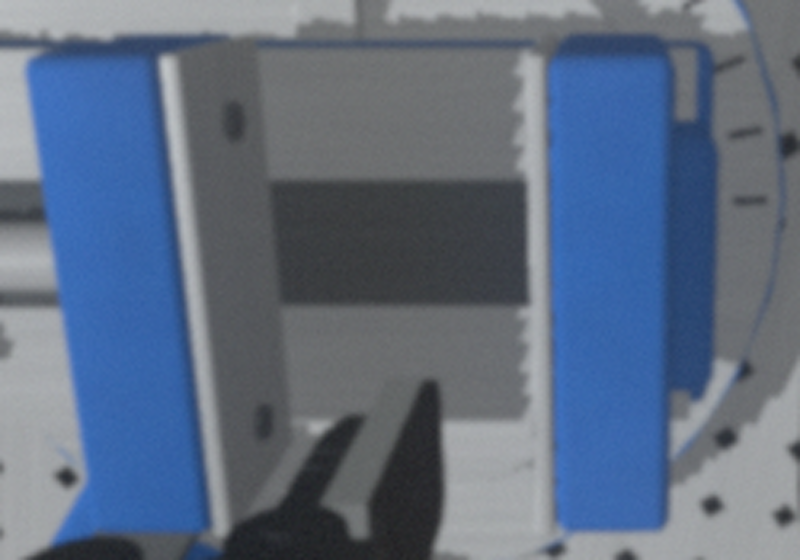

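```bash
python3 - <<'E'
from h import *
T=np.load('pics/w10.npy');K,C=cam('wrist',T)
P=lambda u,v,z=.106:pix2plane(K,C,(90+u/3.2,135+v/3.2),z)[:2]
q=dict(bfL=P(552,52),bbL=P(668,52),bfR=P(557,530),bbR=P(665,530),lL=P(533,52),lR=P(541,532),mL=P(158,52),mR=P(207,530),mlL=P(178,52),mlR=P(232,532),mbL=P(28,60),mbR=P(88,530))
for k,v in q.items(): print(k,v.round(4))
A=lambda a,b:np.degrees(np.arctan2(*(q[a]-q[b])[::-1]))-90
print([A(*k).round(2) for k in [('bfL','bfR'),('bbL','bbR'),('lL','lR'),('mL','mR'),('mlL','mlR'),('mbL','mbR')]])
y=np.radians(9.8);ux=np.array([np.cos(y),np.sin(y)]);uy=np.array([-ux[1],ux[0]])
c=np.array([.587,-.1094])
for k,v in q.items(): print(k,((v-c)@ux).round(4),((v-c)@uy).round(4))
E
```

```text
bfL [ 0.6383 -0.0513]
bbL [ 0.6594 -0.0477]
bfR [ 0.654  -0.1491]
bbR [ 0.6763 -0.1454]
lL [ 0.6349 -0.0518]
lR [ 0.6507 -0.1501]
mL [ 0.5668 -0.0632]
mR [ 0.5817 -0.1611]
mlL [ 0.5705 -0.0626]
mlR [ 0.5869 -0.1607]
mbL [ 0.5433 -0.0686]
mbR [ 0.5572 -0.1652]
[np.float64(9.09), np.float64(9.81), np.float64(9.17), np.float64(8.66), np.float64(9.53), np.float64(8.21)]
bfL 0.0605 0.0486
bbL 0.0818 0.0484
bfR 0.0592 -0.0505
bbR 0.0819 -0.0506
lL 0.057 0.0486
lR 0.0559 -0.051
mL -0.012 0.049
mR -0.014 -0.05
mlL -0.0083 0.049
mlR -0.0088 -0.0505
mbL -0.0361 0.0476
mbR -0.0389 -0.0499
```

```bash
python3 blk.py w20 225 165 6 .045 65 127 635 121 625 469 75 472; python3 -c "
from h import *
move_to([.5496,.1180,.06],down(100.9))"
```

```text
world c [0.5495 0.1186 0.045 ] tool c [0.0497 0.0004 0.0008]
[[0.0216, -0.0324], [0.0223, 0.034], [-0.021, 0.0345], [-0.0215, -0.0329]]
edge angs [np.float64(101.6), np.float64(101.3), np.float64(-169.7), np.float64(-168.5)] tool yaw 100.92
shift cm [ 3.47  6.56 13.14]
rotvec [ 0.004  0.001 -0.001]
```

```bash

python3 -m creep '[[0,1.32,2.64,0,0,0,0],[0,1.32,2.64,0,0,0,0],[0,1.3,2.64,0,0,0,0],[0,1.3,2.64,0,0,0,0],[0,1.3,2.64,0,0,0,0]]'
python3 -m creep '[[0,0,0,0,0,0,0],[1,0,0,0,0,0,0],[2,0,0,0,0,0,0],[1,0,0,0,0,0,0],[0,0,0,0,0,0,0]]'
python3 look.py wrist w22
```

```text
t: 30.25
tool_pos: [0.5493, 0.1189, 0.0947]
tool_rot: [-18.6, 90.0, 82.5]
contact_force: [0.6, -0.2, -0.2]
opening: 0.0858
t: 30.67
tool_pos: [0.5492, 0.1155, 0.0521]
tool_rot: [103.5, 89.7, -155.6]
contact_force: [-0.1, -0.8, -0.4]
opening: 0.0853
[0.5492 0.1155 0.0521] 30.7167
```

View pics/w22.png

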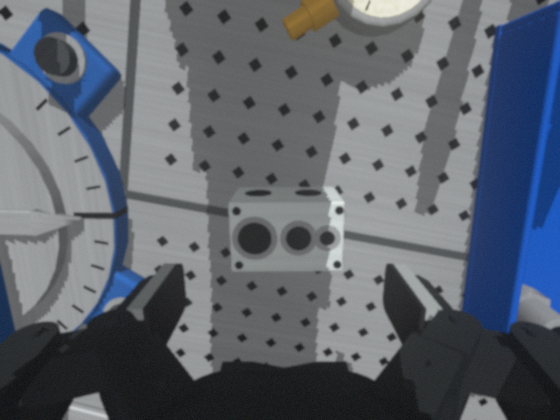

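```bash

python3 -m creep '[[1,0,0.28,0,0,0,0],[2,0,0,0,0,0,0],[2.5,0,0,0,0,0,0],[1.8,0,0,0,0,0,0],[0.9,0,0,0,0,0,0]]'
python3 -m creep '[[0,0,0,0,0,0,0],[0,0,0,0,0,0,0],[0,0,0,0,0,0,0.2],[0,0,0,0,0,0,0.4],[0,0,0,0,0,0,0.6]]'
python3 -m creep '[[0,0,0,0,0,0,1],[0,0,0,0,0,0,1],[0,0,0,0,0,0,1],[0,0,0,0,0,0,1],[0,0,0,0,0,0,1]]'
python3 look.py wrist w23
```

```text
t: 31.13
tool_pos: [0.5495, 0.1195, -0.0294]
tool_rot: [94.3, 89.9, -164.7]
contact_force: [-0.5, -0.1, 0.9]
opening: 0.0854
t: 31.55
tool_pos: [0.5515, 0.1195, -0.0259]
tool_rot: [-99.7, 89.8, 1.3]
contact_force: [-0.3, -1.4, 6.4]
opening: 0.0669
t: 31.97
tool_pos: [0.5515, 0.1194, -0.0259]
tool_rot: [-100.8, 89.8, 0.2]
contact_force: [-0.4, -1.5, 7.5]
opening: 0.067
[ 0.5515  0.1194 -0.0259] 32.0167
```

View pics/w23.png

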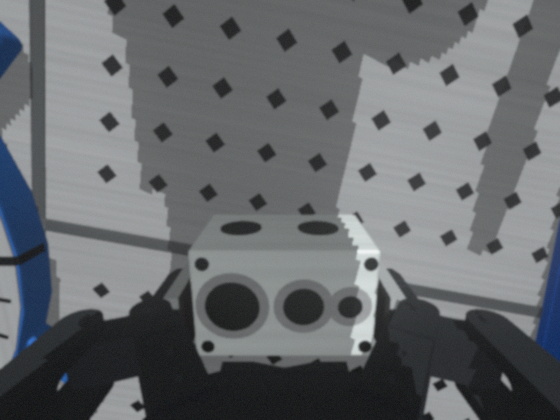

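```bash

python3 -m creep '[[-1,0,0,0,0,0,1],[-2.5,0,0,0,0,0,1],[-3.5,0,0,0,0,0,1],[-4,0,0,0,0,0,1],[-3,0,0,0,0,0,1]]'
python3 -m creep '[[-0.5,0,0,0,0,0,1],[0,0,0,0,0,0,1],[0,0,0,0,0,0,1],[0,0,0,0,0,0,1],[0,0,0,0,0,0,1]]'
python3 look.py wrist w24; python3 - <<'E'
from h import *
cv2.imwrite('pics/w24c.png',crop(cv2.imread('pics/w24.png')[:,:,::-1],170,190,400,370,3.4))
c=np.array([.587,-.1094]);y=np.radians(9.4);u=np.array([np.cos(y),np.sin(y)]);v=np.array([-u[1],u[0]])
p=c+.0305*u-.0008*v; print(p)
R_=down(99.4); off=R_@[0,.0021,0]
move_to([*(p-off[:2]),.10],R_)
E
```

```text
t: 32.43
tool_pos: [0.5499, 0.1201, 0.1153]
tool_rot: [-65.6, 89.9, 35.4]
contact_force: [1.6, 0.4, -3.5]
opening: 0.0672
t: 32.85
tool_pos: [0.5482, 0.1194, 0.1154]
tool_rot: [94.5, 89.7, -164.5]
contact_force: [-0.2, 0.4, -3.4]
opening: 0.067
[0.5482 0.1194 0.1154] 32.9
[ 0.61722111 -0.10520782]
shift cm [  1.55  -2.67 -23.37]
rotvec [ 0.028 -0.    -0.004]
```

View pics/w24c.png

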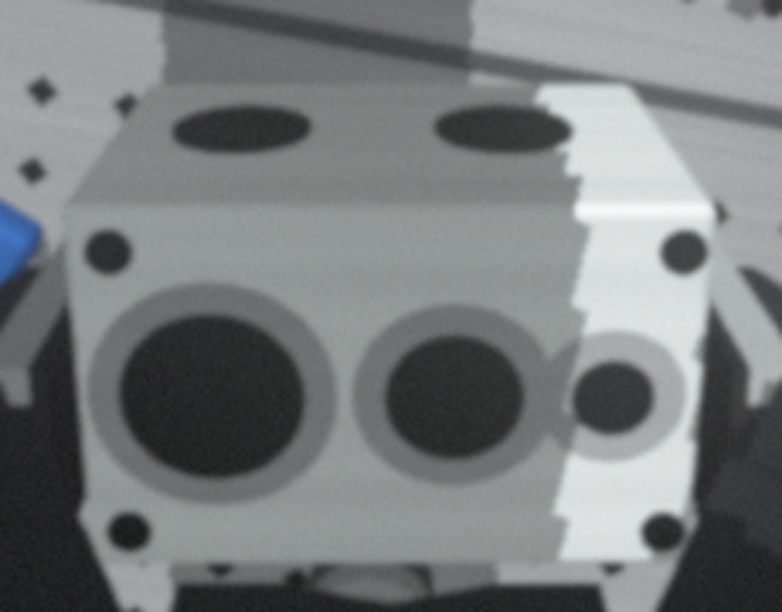

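```bash
python3 blk.py w24 170 190 3.4 .1863 66 207 714 207 694 560 84 560
```

```text
world c [0.5463 0.1206 0.1863] tool c [-0.0709  0.0019  0.0015]
[[0.0235, -0.0319], [0.0235, 0.035], [-0.0195, 0.0361], [-0.0196, -0.0331]]
edge angs [np.float64(101.1), np.float64(101.1), np.float64(-170.6), np.float64(-167.6)] tool yaw 101.03
```

```bash

python3 -m creep '[[0,-0.3,-2.4,0,0,0,1],[0,-0.38,-3.4,0,0,0,1],[0,-0.38,-3.5,0,0,0,1],[0,-0.38,-3.5,0,0,0,1],[0,-0.38,-3.5,0,0,0,1]]'
python3 -m creep '[[0,-0.38,-3.5,0,0,0,1],[0,-0.38,-2.5,0,0,0,1],[0,-0.1,-1.07,0.028,0,0,1],[0,0,0,0,0,0,1],[0,0,0,0,0,0,1]]'
python3 -m creep '[[0,0,0,0,0,0,1],[0,0,0,0,0,0,1],[0,0,0,0,0,0,1],[0,0,0,0,0,0,1],[0,0,0,0,0,0,1]]'
python3 look.py wrist w25; python3 - <<'E'
from h import *
c=np.array([.587,-.1094]);y=np.radians(9.4);u=np.array([np.cos(y),np.sin(y)]);v=np.array([-u[1],u[0]])
p=c+.0305*u-.0008*v
R_=down(99.4); off=R_@[0,.0020,0]
move_to([*(p-off[:2]),.0321],R_);print(observe()['joints'].round(1))
E
```

```text
t: 33.32
tool_pos: [0.5986, -0.0381, 0.116]
tool_rot: [78.0, 89.8, 179.1]
contact_force: [0.6, 0.2, -3.8]
opening: 0.0666
t: 33.73
tool_pos: [0.6201, -0.1041, 0.1162]
tool_rot: [61.8, 89.8, 161.2]
contact_force: [-0.3, 0.1, -4.2]
opening: 0.067
t: 34.15
tool_pos: [0.6211, -0.1034, 0.1177]
tool_rot: [-23.1, 90.0, 76.4]
contact_force: [0.1, 0.5, -3.1]
opening: 0.067
[ 0.6211 -0.1034  0.1177] 34.2
shift cm [ 8.56  0.21 -0.08]
rotvec [0.001 0.    0.   ]
[  7.2  32.3  -2.6 108.2   2.2  39.5 102.8]
```

View pics/w25.png

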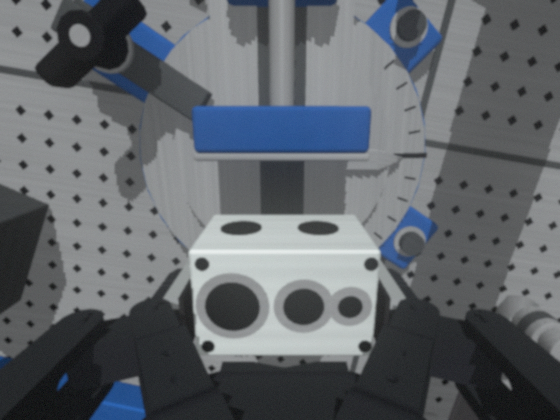

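```bash
python3 - <<'E'
from h import *
cv2.imwrite('pics/w25c.png',crop(cv2.imread('pics/w25.png')[:,:,::-1],180,90,400,230,3.6))
E
```

```text
(no output)
```

View pics/w25c.png

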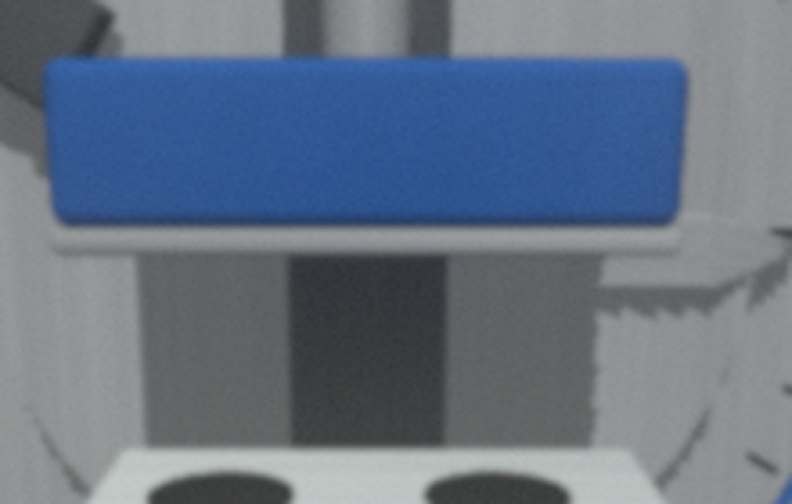

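```bash
python3 blk.py w25 180 90 3.6 .106 45 62 687 62 680 222 56 222; python3 blk.py w25 180 90 3.6 .1045 50 250 680 250; python3 blk.py w25 180 90 3.6 .058 290 440 447 440
python3 blk.py w25 0 0 1 .1886 190.5 251 379.5 251 373 354 196 354
```

```text
world c [ 0.5603 -0.1135  0.106 ] tool c [0.0117 0.0616 0.0001]
[[0.0736, -0.0489], [0.0736, 0.0489], [0.0495, 0.0495], [0.0495, -0.0489]]
edge angs [np.float64(99.5), np.float64(99.5), np.float64(-170.6), np.float64(-169.1)] tool yaw 99.49
world c [ 0.5768 -0.1111  0.1045] tool c [ 0.0132  0.0449 -0.0002]
[[0.0449, -0.0506], [0.0449, 0.0501]]
world c [ 0.6213 -0.1033  0.058 ] tool c [ 0.0597 -0.0002  0.0001]
[[-0.0002, -0.0162], [-0.0002, 0.0163]]
world c [ 0.6187 -0.1022  0.1886] tool c [-0.0709  0.0021  0.0016]
[[0.0235, -0.0315], [0.0235, 0.0348], [-0.0192, 0.0356], [-0.0193, -0.0326]]
edge angs [np.float64(99.5), np.float64(99.5), np.float64(-172.0), np.float64(-169.4)] tool yaw 99.49Traceback (most recent call last):
  File "blk.py", line 8, in <module>
    print('edge angs',[np.degrees(np.arctan2(*(P[i]-P[j])[:2][::-1])).round(1) for i,j in [(1,0),(2,3),(0,3),(1,2)]],'tool yaw',np.degrees(np.arctan2(T[1,2],T[0,2])).round(2))
                                               ~^^^
IndexError: index 2 is out of bounds for axis 0 with size 2
Traceback (most recent call last):
  File "blk.py", line 8, in <module>
    print('edge angs',[np.degrees(np.arctan2(*(P[i]-P[j])[:2][::-1])).round(1) for i,j in [(1,0),(2,3),(0,3),(1,2)]],'tool yaw',np.degrees(np.arctan2(T[1,2],T[0,2])).round(2))
                                               ~^^^
IndexError: index 2 is out of bounds for axis 0 with size 2
```

```bash

python3 -m creep '[[0,0.4,-0.15,0,0,0,1],[1,0,0,0,0,0,1],[2,0,0,0,0,0,1],[2,0,0,0,0,0,1],[1.2,0,0,0,0,0,1]]'
python3 -m creep '[[0.8,0,0,0,0,0,1],[0.4,0,0,0,0,0,1],[0.2,0,0,0,0,0,1],[0,0,0,0,0,0,1],[0,0,0,0,0,0,1]]'
python3 look.py wrist w26
```

```text
t: 34.62
tool_pos: [0.6158, -0.1067, 0.0532]
tool_rot: [76.7, 89.8, 176.1]
contact_force: [-0.8, -0.9, -5.2]
opening: 0.0672
t: 35.03
tool_pos: [0.6182, -0.1067, 0.0422]
tool_rot: [-106.9, 89.9, -7.5]
contact_force: [-0.4, 0.2, -3.2]
opening: 0.067
[ 0.6182 -0.1067  0.0422] 35.0833
```

View pics/w26.png

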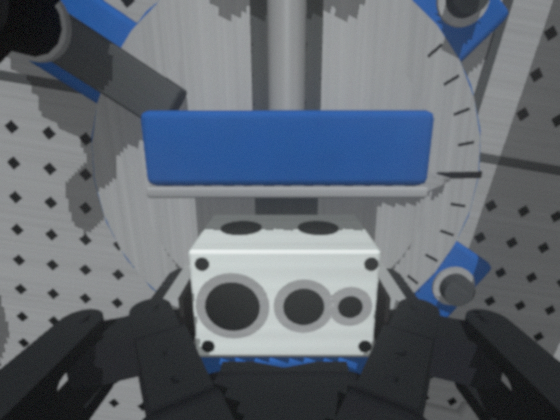

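```bash

python3 -m creep '[[0.4,0,0.08,0,0,0,1],[0.25,0,0,0,0,0,1],[0.12,0,0,0,0,0,1],[0.1,0,0,0,0,0,1],[0.06,0,0,0,0,0,1]]'
python3 -m creep '[[0.05,0,0,0,0,0,1],[0.05,0,0,0,0,0,1],[0,0,0,0,0,0,1],[0,0,0,0,0,0,1],[0,0,0,0,0,0,1]]'

```

```text
t: 35.5
tool_pos: [0.6172, -0.1057, 0.0322]
tool_rot: [71.6, 90.0, 171.0]
contact_force: [-1.4, 0.2, 2.8]
opening: 0.0671
t: 35.92
tool_pos: [0.6172, -0.1058, 0.0321]
tool_rot: [114.0, 90.0, -146.6]
contact_force: [-3.1, 1.0, 5.4]
opening: 0.0673
```

```bash

python3 -m creep '[[0,0,0,0,0,0,0.6],[0,0,0,0,0,0,0.2],[0,0,0,0,0,0,0],[0,0,0,0,0,0,0],[0,0,0,0,0,0,0]]'
python3 -m creep '[[-1,0,0,0,0,0,0],[-3,0,0,0,0,0,0],[-4,0,0,0,0,0,0],[-4,0,0,0,0,0,0],[-1,0,0,0,0,0,0]]'
python3 -m creep '[[0,3,0,0,0,0,0.5],[0,3.5,0,0,0,0,1],[0,2.5,0,0,0,0,1],[0,0.3,0,0,0,0,1],[0,0,0,0,0,0,1]]'
python3 -m creep '[[0,0,0,0,0,0,1],[0,0,0,0,0,0,1],[0,0,0,0,0,0,1],[0,0,0,0,0,0,1],[0,0,0,0,0,0,1]]'
python3 look.py wrist w27;python3 look.py scene s27
python3 -c "
from h import *
c=np.array([.587,-.1094]);y=np.radians(9.4);u=np.array([np.cos(y),np.sin(y)])
move_to([*(c-.062*u),.052],down(99.4))
cv2.imwrite('pics/s27c.png',crop(cv2.imread('pics/s27.png')[:,:,::-1],180,130,320,235,5.5))"
```

```text
t: 36.33
tool_pos: [0.6179, -0.1059, 0.0313]
tool_rot: [-106.8, 89.9, -7.4]
contact_force: [-0.3, -0.4, 0.2]
opening: 0.0853
t: 36.75
tool_pos: [0.6219, -0.1065, 0.1684]
tool_rot: [-105.8, 89.3, -6.4]
contact_force: [1.1, -0.0, 1.0]
opening: 0.0856
t: 37.17
tool_pos: [0.5237, -0.1217, 0.1617]
tool_rot: [111.0, 90.0, -149.7]
contact_force: [0.8, 0.3, 0.3]
opening: 0.0252
t: 37.58
tool_pos: [0.5263, -0.1207, 0.1611]
tool_rot: [-82.9, 90.0, 16.5]
contact_force: [-0.2, -0.1, -0.6]
opening: -0.0001
[ 0.5263 -0.1207  0.1611] 37.6333
[ 0.5261 -0.1208  0.1611] 37.6833
shift cm [ 1.091e+01 -1.000e-02  1.300e-01]
rotvec [ 0.001  0.    -0.   ]
```

View pics/w27.png

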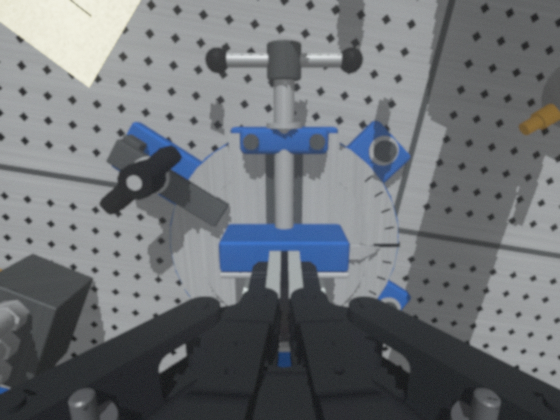

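View pics/s27c.png

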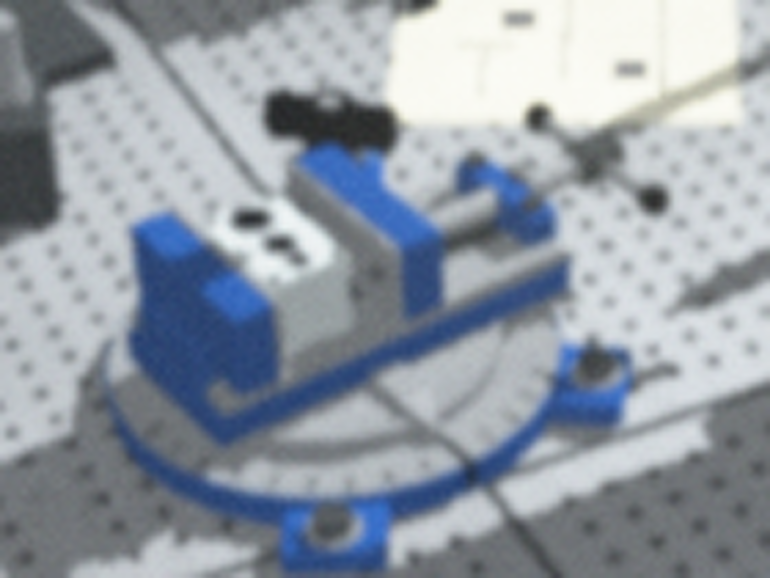

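```bash
python3 - <<'E'
from h import *
T=np.load('pics/w27.npy');K,C=cam('wrist',T);Ti=np.linalg.inv(T)
for q in [(230,227),(338,226),(222,271),(348,271)]:
    p=pix2plane(K,C,q,.106);print((Ti@np.r_[p,1])[:3].round(4))
E
```

```text
[ 0.0551 -0.0103 -0.0388]
[ 0.0551 -0.0095  0.0413]
[ 0.0551 -0.0461 -0.0465]
[ 0.0551 -0.0461  0.0506]
```

```bash

python3 -m creep '[[1.5,0.2,0.13,0,0,0,1],[3,0,0,0,0,0,1],[3,0,0,0,0,0,1],[2,0,0,0,0,0,1],[1,0,0,0,0,0,1]]'
python3 -m creep '[[0.3,0,0,0,0,0,1],[0,0,0,0,0,0,1],[0,0,0,0,0,0,1],[0,0,0,0,0,0,1],[0,0,0,0,0,0,1]]'
python3 look.py wrist w28;python3 look.py scene s28
python3 -c "
from h import *
cv2.imwrite('pics/s28c.png',crop(cv2.imread('pics/s28.png')[:,:,::-1],180,110,320,215,5.5))"
```

```text
t: 38.1
tool_pos: [0.5217, -0.1197, 0.0537]
tool_rot: [71.3, 89.8, 170.7]
contact_force: [0.4, 0.1, -0.4]
opening: 0.0
t: 38.52
tool_pos: [0.5244, -0.1203, 0.0545]
tool_rot: [-109.0, 89.9, -9.6]
contact_force: [0.3, 0.2, -0.9]
opening: 0.0002
[ 0.5244 -0.1203  0.0545] 38.5667
[ 0.5243 -0.1202  0.0544] 38.6167
```

View pics/w28.png

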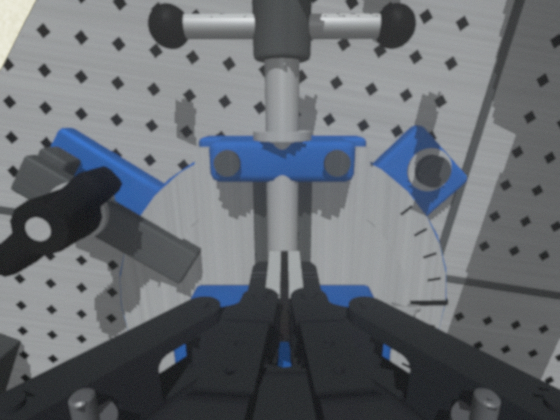

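View pics/s28c.png

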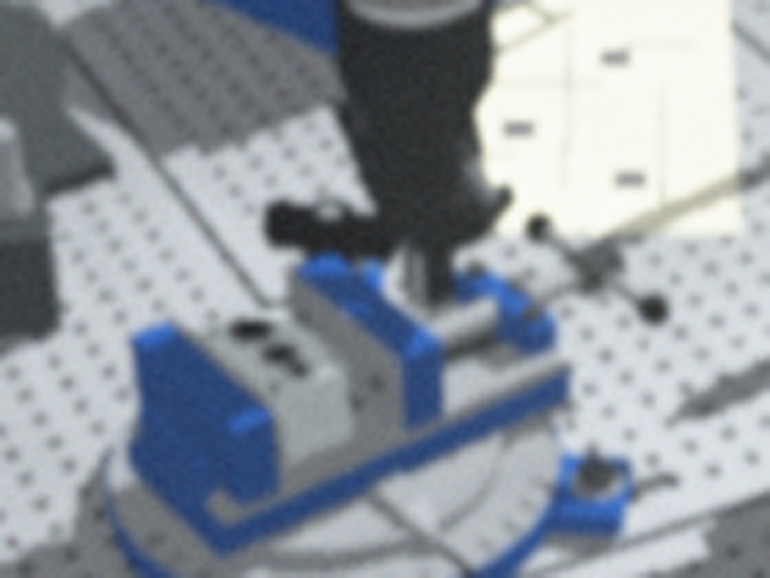

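```bash

python3 -m creep '[[0,-0.3,0,0,0,0,1],[0,-0.4,0,0,0,0,1],[0,-0.4,0,0,0,0,1],[0,-0.4,0,0,0,0,1],[0,-0.4,0,0,0,0,1]]'
python3 -m creep '[[0,-0.3,0,0,0,0,1],[0,-0.3,0,0,0,0,1],[0,-0.2,0,0,0,0,1],[0,-0.1,0,0,0,0,1],[0,-0.05,0,0,0,0,1]]'

```

```text
t: 39.03
tool_pos: [0.5398, -0.1172, 0.053]
tool_rot: [81.8, 89.7, -178.8]
contact_force: [-5.5, -1.0, 3.5]
opening: 0.0002
t: 39.45
tool_pos: [0.5511, -0.1153, 0.0529]
tool_rot: [76.6, 89.9, 176.0]
contact_force: [-3.7, -0.6, 0.7]
opening: -0.0001
```

```bash

python3 -m creep '[[0,-0.15,0,0,0,0,1],[0,-0.15,0,0,0,0,1],[0,-0.1,0,0,0,0,1],[0,-0.1,0,0,0,0,1],[0,-0.05,0,0,0,0,1]]'
python3 -m creep '[[0,-0.1,0,0,0,0,1],[0,-0.1,0,0,0,0,1],[0,-0.1,0,0,0,0,1],[0,0,0,0,0,0,1],[0,0,0,0,0,0,1]]'

```

```text
t: 39.87
tool_pos: [0.5543, -0.1148, 0.0529]
tool_rot: [81.5, 89.7, -179.2]
contact_force: [-6.3, -1.2, 3.3]
opening: 0.0
t: 40.28
tool_pos: [0.5559, -0.1145, 0.0529]
tool_rot: [82.1, 89.6, -178.6]
contact_force: [-9.0, -2.3, 4.8]
opening: -0.0003
```

```bash

python3 -m creep '[[0,-0.1,0,0,0,0,1],[0,-0.1,0,0,0,0,1],[0,-0.1,0,0,0,0,1],[0,0,0,0,0,0,1],[0,0,0,0,0,0,1]]'
python3 -m creep '[[0,-0.1,0,0,0,0,1],[0,-0.1,0,0,0,0,1],[0,-0.1,0,0,0,0,1],[0,0,0,0,0,0,1],[0,0,0,0,0,0,1]]'
python3 look.py scene s29
python3 -c "
from h import *
cv2.imwrite('pics/s29c.png',crop(cv2.imread('pics/s29.png')[:,:,::-1],180,130,290,212,7))"
```

```text
t: 40.7
tool_pos: [0.5556, -0.1145, 0.0529]
tool_rot: [82.4, 89.2, -178.3]
contact_force: [-14.5, -2.2, 9.9]
opening: 0.0
t: 41.12
tool_pos: [0.5554, -0.1145, 0.0527]
tool_rot: [82.6, 88.9, -178.1]
contact_force: [-17.4, -1.8, 14.3]
opening: 0.0001
[ 0.5554 -0.1145  0.0527] 41.1667
```

View pics/s29c.png

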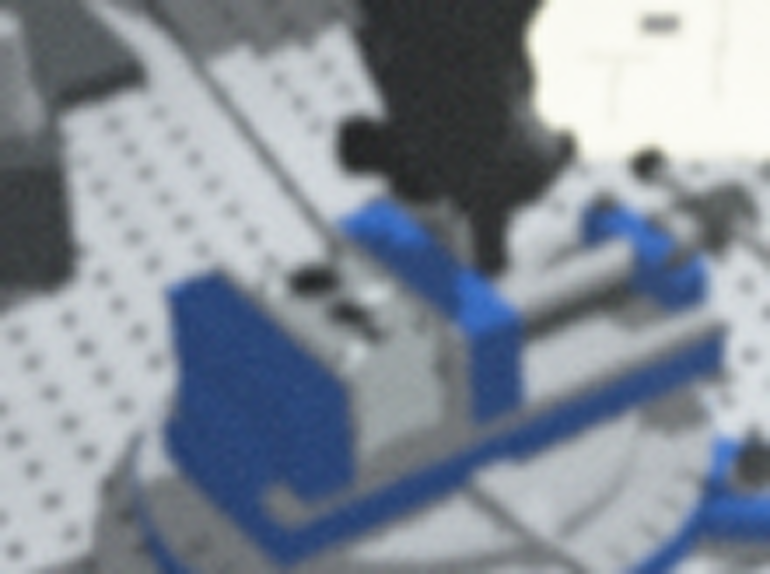

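```bash

python3 -m creep '[[0,0.4,0,0,0,0,1],[0,0.5,0,0,0,0,1],[0,0.6,0,0,0,0,1],[0,0.6,0,0,0,0,1],[0,0.6,0,0,0,0,1]]'
python3 -m creep '[[-1,0.2,0,0,0,0,1],[-3,0,0,0,0,0,1],[-4,0,0,0,0,0,1],[-4,0,0,0,0,0,1],[-2,0,0,0,0,0,1]]'
python3 -m creep '[[0,0,0,0,0,0,1],[0,0,0,0,0,0,1],[0,0,0,0,0,0,1],[0,0,0,0,0,0,1],[0,0,0,0,0,0,1]]'
python3 look.py scene s30;python3 look.py side d30
python3 -c "
from h import *
cv2.imwrite('pics/s30c.png',crop(cv2.imread('pics/s30.png')[:,:,::-1],180,130,300,220,6.5))"
```

```text
t: 41.58
tool_pos: [0.5414, -0.1172, 0.0538]
tool_rot: [-99.0, 89.7, 0.4]
contact_force: [0.1, -0.4, -0.4]
opening: -0.0002
t: 42.0
tool_pos: [0.5405, -0.1181, 0.1988]
tool_rot: [-106.3, 89.5, -6.9]
contact_force: [0.1, 0.5, 0.1]
opening: 0.0001
t: 42.42
tool_pos: [0.5361, -0.1175, 0.1918]
tool_rot: [71.2, 89.8, 170.7]
contact_force: [-0.3, -0.6, -0.9]
opening: -0.0
[ 0.5361 -0.1175  0.1918] 42.4667
[ 0.5362 -0.1175  0.1919] 42.5167
```

View pics/s30c.png

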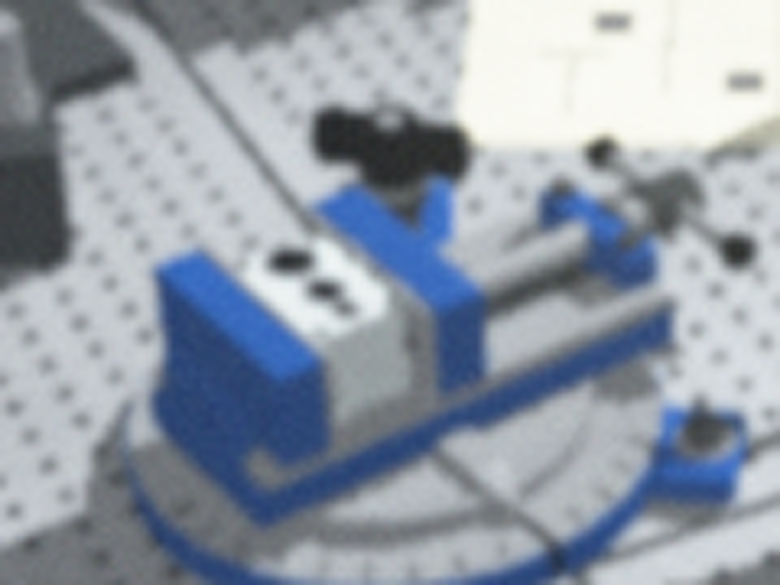

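```bash

python3 -m creep '[[0,-3,0,0,0,0,1],[0,-3.5,0,0,0,0,1],[0,-3.5,0,0,0,0,1],[0,-3.5,0,0,0,0,1],[0,-1.5,0,0,0,0,1]]'
python3 -m creep '[[0,0,0,0,0,0,1],[0,0,0,0,0,0,1],[0,0,0,0,0,0,1],[0,0,0,0,0,0,1],[0,0,0,0,0,0,1]]'
python3 look.py wrist w31
python3 -c "
from h import *
cv2.imwrite('pics/w31c.png',crop(cv2.imread('pics/w31.png')[:,:,::-1],160,20,400,200,3.3))"
```

```text
t: 42.93
tool_pos: [0.6898, -0.0912, 0.1924]
tool_rot: [-77.9, 89.8, 21.6]
contact_force: [0.7, 0.7, 0.9]
opening: -0.0003
t: 43.35
tool_pos: [0.6837, -0.0939, 0.1932]
tool_rot: [94.7, 89.9, -166.0]
contact_force: [-0.1, 0.6, -0.1]
opening: -0.0001
[ 0.6837 -0.0939  0.1932] 43.4
```

View pics/w31c.png

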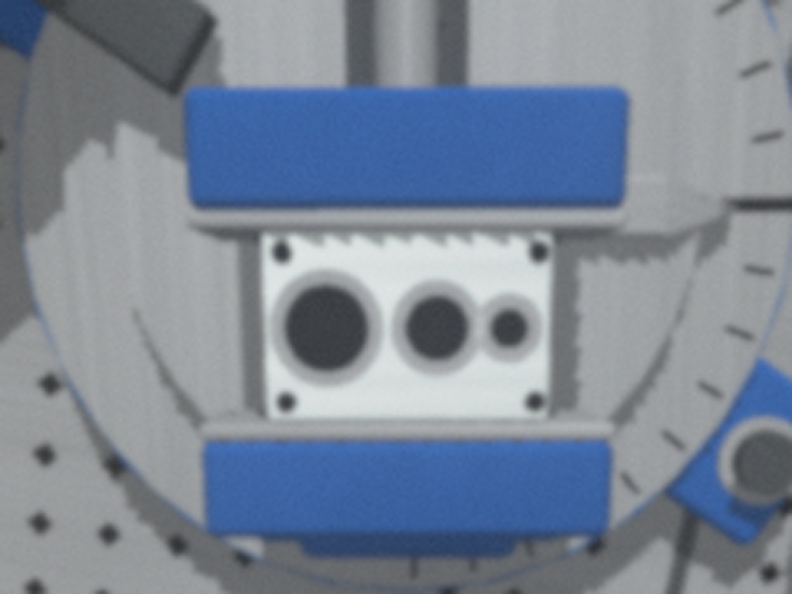

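```bash
python3 -c "
from workcell import *
print(close_job())"
```

```text
the job is handed in; nothing more can be done
None
```

I did every step in the order asked and handed the job in at about 43.4 s, with the gripper clear of everything.

**What I did**
- I loosened the wing knob by about 1.0 rad.
- I swung the vise by its fixed jaw until the pointer was on the long mark.
- I turned the knob back until it hit its stop. The wrist read about 1.8 N m, and the bar was within 1° of its starting direction.
- I took the aluminium block from the bin by its long sides, set it on the bench and took it again by its ends.
- I lowered it onto the vise bed and pushed the moving jaw up until it stopped, at about 17 N along the push (about 22 N in total).

**What the last checks showed**
- **Block:** upright, square to the jaws and midway along them. The picture from above shows it against both jaws with no gap.
- **Pointer:** inside the thick stroke of the mark, but not dead centre. After correcting for viewing angle, my measurements put it about 0.5–0.7° short, roughly 1 mm at the tip. My first reading of the swing had shown it centred. By the time I saw the difference the knob was already tight, so I left it.
- **Knob:** I last checked its angle just after tightening. The later pictures show nothing having moved it.
- **Other objects:** I touched none of them, but made no separate final check of their positions.

**One disagreement with the description:** the fingers end about 35–45 mm short of the stated TCP, depending on how far they are open. The first grasp of the knob therefore closed above it on air. I measured the offset in the pictures and allowed for it after that.

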